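# Push-on pressure gauge on a bench air outlet

### The arm

A 6-joint arm with a two-finger parallel gripper is mounted at the origin on the work surface. World frame = base frame: x ahead of the robot, y to its left, z up, the work surface at z = 0. Lengths are in mm, angles in rad, forces in N, time in s.
With the tool pointing down it reaches from about 350 to 875 mm from the base axis. Payload 4.2 kg.
Tool frame: the origin (TCP) lies midway between the tips of the shut fingers; the grasp point (between the pads) lies 19 mm behind it; z points along the fingers, y is the direction in which the jaws open and shut (so a half turn about z gives the same grasp; the last joint's range is limited). The gripper opens to 85 mm and grips with 20 to 120 N. Pads are 22 mm wide; open, the fingers measure 114 mm over their backs; the gripper's body (76 mm by 85 mm) begins 54 mm behind the grasp point. The pads swing forward as they close: fully open they stand 13 mm farther back than shut.
Start: joints at [-1.061, 0.385, 0.008, 0, -1.194, -0.259], TCP at [155.129, -605.421, 231.312] pointing down, gripper open.
Joint ranges: [-3.14, 3.14], [-1.21, 2.06], [-1.07, 1.41], [-3.16, 2.05], [-2.99, -0.16], [-3.1, 3.1]. Speed limits (rad/s): [2.79, 2.79, 3.14, 3.14, 3.14, 3.14].

### API

Orientations are given as a unit quaternion [x, y, z, w].
In Python, from bench import arm gives the robot as it stands. The module is installed in compiled form; this text tells all that it offers.
- The arm moves only by the tool drive_tool, never from a script. Its argument "moves" is a list that holds one entry, the list of rows, each a list of 7 numbers: the opening, from 0 (shut) to 1 (fully open), then the shift along the tool's x, y, z in m, then the turn, a rotation vector about the tool's x, y, z in rad. In form: [[[hand, dx, dy, dz, wx, wy, wz], ...]]. A call has 1 to 20 rows; each row shifts and turns the pose as measured when the row begins, along the tool's axes as they then stand; what a row does not reach is not made up. A row lasts 1/10 s, in which the tool goes at most 50 mm and 8.59 degrees, less where a joint would pass 70% of its speed; a pose out of reach is approached as far as the arm can. A call with a gripper value outside its range is refused whole. The fingers move at their own pace and stop on an object; the grip force is fixed at half the most. Time passes only in rows, so rows that do not move let the fingers close. It gives the time, the measured TCP pose, the force and the opening at its end, in the units of the state.
- arm.read_state(): the state, without advancing time (a new reading comes with each control period).
- arm.get_image(name): name is "scene" or "top" or "wrist"; returns (picture, depth): 400x640x3 uint8, red, green, blue; 400x640 float32, mm along the optical axis (not along the pixel's ray), 0 where there is no reading.
- arm.camera_params(name): a dict with "fov_y" (degrees; the focal length in pixels is half the picture's height over the tangent of half this angle, whatever the lens; pixels are square), "cx", "cy" (the principal point, pixels), "k1" (the pictures are not rectified: a ray, as slopes to the right and down, at radius r is drawn at 1 + k1 r^2 times it, then the intrinsics apply), "world_from_camera" (4x4, takes a point from camera to world coordinates); the wrist camera has in their place "T_tool_cam" (4x4, takes a point from camera to tool coordinates, whose origin is the TCP and whose axes are the flange's). Camera axes: x right, y down, z forward; pixel columns grow to the right and rows downward; lengths in mm; the calibration is good to about 2 mm. A picture is of the moment at which its call begins: read the wrist's pose just before it. camera_params takes no time and is no camera call.
- arm.job_done(): hands the job in, once; it reports no verdict.
The state is a dict: "clock": time; "joints": joint angles; "joint_vel": joint speeds; "joint_efforts": joint torques, N m; "position": TCP position; "ee_rot": TCP orientation; "contact_force": force on the tool from outside, world axes, zero at the start; "wrist_torque": the same for the moment, N m; "gripper_width": finger opening in mm.
Only numpy, scipy, OpenCV 4.12 (cv2) and the standard library are available. Lean on these libraries where they do the work, as an engineer would, in place of code of your own. Each camera call takes 0.05 s, during which the arm holds its last target.

### The job

Check the bench air outlet: swing the small service cabinet's door open by its handle to about a right angle, then take the hand-held pressure gauge out of its wooden stand and press its coupler squarely onto the tilted nipple inside until it snaps, and on until the sprung collar is pushed fully home. Finish still gripping the gauge and holding it fully home against the spring; do not let go. Leave the door open and the jar, meter and flask where they stand.

Things in the scene. Friction and masses are not known exactly. Their poses are not given: they have to be found in the camera images.
- cabinet: Low grey steel cabinet, fixed to the bench, 180 mm wide (y), 140 high, from x = -36 to +104 mm in its frame; open front to -x (towards the robot), closed by the door. Origin on the bench, straight below the nipple's foot, midway between the side walls (inner faces at y = +-86 mm). Roofed only behind x = +34 mm, so the nipple is seen from above. Position and yaw vary.
- door (a joint): Angle of the cabinet's front door about its upright hinge, rad: 0 shut, growing as the free edge swings out towards the robot (clockwise from above), stop at 1.9; may start ajar; friction 0.08 N m keeps it where left. Grey panel 176 mm wide, 6 thick, top edge 140 mm above the bench; while shut it is in the gauge's way.
- door_hinge (a point): Point on the hinge line, in the panel's mid-plane, 110 mm above the bench, at the cabinet's left (+y) front corner: in the cabinet's frame x = -39, y = +88 mm. Turns with the door.
- door_handle (a point): Grip point of the door handle, 110 mm above the bench, on the axis of an upright round steel bar, 12 mm diameter, from 64 to 137 mm above the bench, free at its top, carried by a foot at 66 to 80 mm; pinch it from above. In the door's frame 150 mm from the hinge line along the panel (-y) and 38 mm in front of its mid-plane (-x). Turns with the door.
- nipple: Fixed steel quick-connect nipple in the cabinet, tilted 35 degrees from upright towards the open front (-x). Origin at its foot, 75 mm above the bench; z runs out along the nipple, y is the cabinet's y. Stem 12 mm diameter, round tip 38 mm from the origin; four sprung latch balls at 26 mm stand out to 9.5 mm from the axis. A brass collar rides on the stem; under the origin a 33 mm base.
- collar (a joint): Travel of the sprung brass collar (28 mm diameter) down the nipple, m: 0 free (its top face 14 mm from the nipple's origin), 0.010 fully home at its stop (4 mm). The coupler's mouth pushes it; 4 N to start, 13 N at the end. Latch: a bump of about 5 N with the mouth 21 to 17 mm from the nipple's origin, snap at about 9.5 mm. Let go, the spring backs the gauge off to there: keep pushing.
- gauge: Loose hand gauge, about 0.3 kg, 104 mm long, upright in the stand. Origin: centre of the coupler's mouth (lower end); z up its axis to the dial. From the mouth: steel barrel 30 mm diameter to 42 mm; black square body 34 x 34 mm (faces along its x, y) from 42 to 100, grip at 65 to 90 with 30 N or more; dial on top. Bore: tapers from 23 to a 15 mm throat (10 to 13 deep), then 21 mm to 42.
- holder: Wooden stand, 70 x 70 x 45 mm, fixed; origin under its centre. The gauge's coupler stands in its central round hole (32 mm wide, floor 15 mm above the bench): lift the gauge straight up over 30 mm to take it out. May change places with the jar.
- jar: Bystander: closed jar, 48 mm diameter, 62 mm high, origin under its centre. Leave alone.
- meter: Bystander: black bench meter, 100 x 85 x 74 mm, origin under its centre. Leave alone.
- flask: Bystander: conical glass flask, 76 mm wide, 108 mm high, origin under its centre. Leave alone.
There are look-alikes about, which are no part of the job. Of the things that look like the gauge, the middle-sized one is meant.

How it is judged:
By the outcome, as a careful person would: the job done as asked, in the order asked, and still so for the second after the job is handed in, while the arm keeps its last pose, push and grip.
It also fails if it takes over 61 s, if anything falls off the work surface, if the arm or the gripper's body presses on something with over 40 N, if the wrist force passes 120 N, or if a joint passes its speed limit or range.

## Working session

There is one attempt and no reset: what is moved stays moved. The work goes in short steps, Python scripts to look and compute and a tool call to move; the robot and the scene stay as the last step left them, time stands still between calls to the robot, and variables do not carry over. Pictures are saved under pics/ and viewed, and the job is handed in when it is done.

Besides the shell and the picture viewer there is one more tool, called as a command line: name --argument value ..., lists and objects as JSON in quotes. drive_tool: Moves the arm, as the interface text tells. Its arguments: {"type":"object","properties":{"moves":{"type":"array","items":{"type":"array","items":{"type":"array","items":{"type":"number"}}}}},"required":["moves"]}

```bash
mkdir -p pics
cat > h.py <<'E'
import numpy as np, cv2
from bench import arm
from scipy.spatial.transform import Rotation as R
def K(name):
    p=arm.camera_params(name); f=200/np.tan(np.radians(p['fov_y'])/2); return p,f
def undist(p,f,u,v):
    xd=(np.asarray(u,float)-p['cx'])/f; yd=(np.asarray(v,float)-p['cy'])/f
    x,y=xd,yd
    for _ in range(20):
        s=1+p['k1']*(x*x+y*y); x,y=xd/s,yd/s
    return x,y
def T_wc(name,st=None):
    p,f=K(name)
    if name!='wrist': return np.array(p['world_from_camera'])
    T=np.eye(4); T[:3,:3]=R.from_quat(st['ee_rot']).as_matrix(); T[:3,3]=st['position']
    return T@np.array(p['T_tool_cam'])
def ray(name,u,v,st=None):
    p,f=K(name); x,y=undist(p,f,u,v); T=T_wc(name,st)
    d=np.stack([x,y,np.ones_like(x)],-1)@T[:3,:3].T
    return T[:3,3],d
def onz(name,u,v,z,st=None):
    o,d=ray(name,u,v,st); return o+d*((z-o[2])/d[...,2])[...,None]
def cloud(name,depth,st=None):
    v,u=np.mgrid[0:400,0:640]; o,d=ray(name,u,v,st); P=o+d*depth[...,None]; P[depth<=0]=np.nan; return P
def snap(name,tag):
    st=arm.read_state(); im,d=arm.get_image(name); cv2.imwrite(f'pics/{tag}.png',im[...,::-1]); np.savez(f'pics/{tag}.npz',im=im,d=d,pos=st['position'],q=st['ee_rot'])
    return im,d,st
def load(tag):
    z=np.load(f'pics/{tag}.npz'); return z['im'],z['d'],dict(position=z['pos'],ee_rot=z['q'])
def proj(name,P,st=None):
    p,f=K(name); T=np.linalg.inv(T_wc(name,st)); c=np.asarray(P)@T[:3,:3].T+T[:3,3]
    x,y=c[...,0]/c[...,2],c[...,1]/c[...,2]; s=1+p['k1']*(x*x+y*y); return np.stack([p['cx']+f*x*s,p['cy']+f*y*s],-1)
E
python3 - <<'E'
from h import *
for n in ('scene','top','wrist'):
    im,d,st=snap(n,n+'0'); print(n,{k:(np.round(v,3).tolist() if not isinstance(v,float) else v) for k,v in arm.camera_params(n).items()}, (d>0).mean())
print(st)
E
```

```text
scene {'fov_y': 51.32721591744738, 'cx': 317.16357904071646, 'cy': 200.13268313543708, 'k1': 0.0008044340876164366, 'world_from_camera': [[-0.42, 0.668, -0.615, 1238.167], [0.907, 0.314, -0.279, 356.419], [0.007, -0.675, -0.738, 890.128], [0.0, 0.0, 0.0, 1.0]]} 0.99600390625
top {'fov_y': 50.058731988609836, 'cx': 316.51213929881135, 'cy': 203.46682934999765, 'k1': 0.017369604218373257, 'world_from_camera': [[-0.0, -0.974, 0.225, 314.183], [-1.0, -0.0, -0.002, 62.31], [0.002, -0.225, -0.974, 1214.465], [0.0, 0.0, 0.0, 1.0]]} 0.9960625
wrist {'fov_y': 64.94147780141591, 'cx': 322.4013022517163, 'cy': 206.15226168380005, 'k1': 0.0016870274306723095, 'T_tool_cam': [[0.001, -0.949, -0.315, 80.784], [1.0, 0.001, 0.0, -0.397], [0.0, -0.315, 0.949, -142.873], [0.0, 0.0, 0.0, 1.0]]} 0.99610546875
{'clock': 0.1, 'joints': array([-1.06137750e+00,  3.85503385e-01,  6.77490666e-03, -4.12663899e-04,
       -1.19400948e+00, -2.58602142e-01]), 'joint_vel': array([-0.00065087, -0.00205996,  0.00325432,  0.00282934, -0.00033397,
        0.0027863 ]), 'joint_efforts': array([-2.02752693e-03, -3.93315983e+01,  1.88928491e+01,  4.19804066e+00,
       -2.61341105e-03,  2.41350257e-06]), 'position': array([ 155.00782829, -604.94180682,  230.32482698]), 'ee_rot': array([-1.25004313e-01,  9.92155705e-01,  9.71960560e-04, -1.85891351e-04]), 'contact_force': array([ 0.14986357, -0.45747345, -0.12480856]), 'wrist_torque': array([-0.00843957,  0.01492614,  0.01017537]), 'gripper_width': 85.22699077795177}
```

View pics/scene0.png

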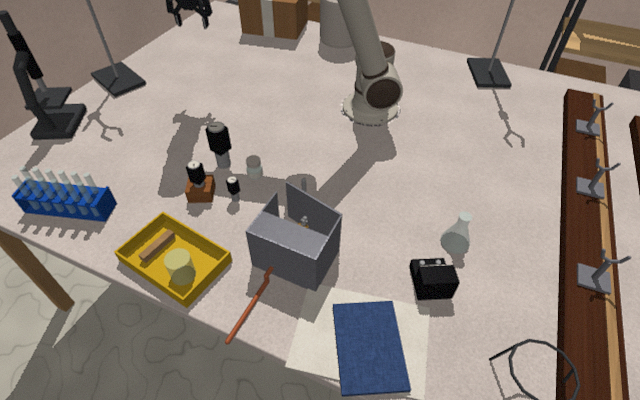

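View pics/top0.png

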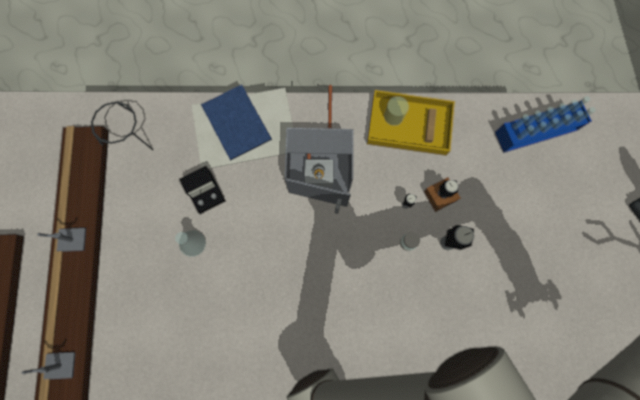

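View pics/wrist0.png

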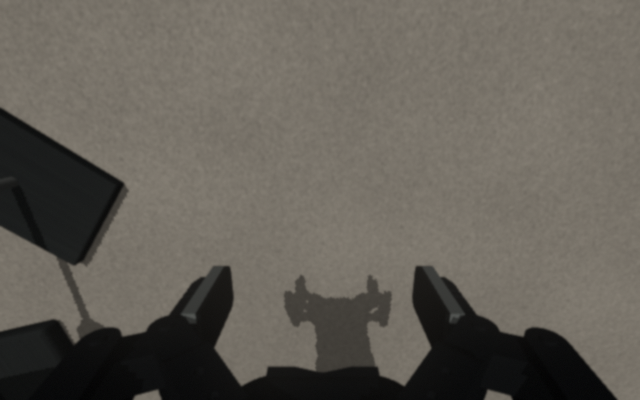

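The scene view shows the cabinet at (295,240) with its door slightly ajar, and the stand with a gauge at (199,182). There are gauge look-alikes at (217,140), which is large, and (233,185), which is small. In the top view these are at (318,165), (445,190), (460,236) and (410,199).

Run:
```python
from h import *
im,d,st=load('top0'); 
c=cv2.resize(im[110:260,270:480],None,fx=3.8,fy=3.8,interpolation=cv2.INTER_CUBIC); cv2.imwrite('pics/top_crop.png',c[...,::-1])
im2,_,_=load('scene0'); c=cv2.resize(im2[110:300,170:350],None,fx=3.1,fy=3.1,interpolation=cv2.INTER_CUBIC); cv2.imwrite('pics/scene_crop.png',c[...,::-1])
P=cloud('top',d)
for u,v in [(450,187),(460,236),(410,199),(337,208),(318,140),(290,192),(318,170),(349,199)]: print(u,v,P[v,u].round(0))
```

```text
450 187 [ 613. -294.  118.]
460 236 [ 477. -300.  147.]
410 199 [ 590. -196.   75.]
337 208 [552.   7. 133.]
318 140 [737.  56. 137.]
290 192 [625. 136.  18.]
318 170 [668.  56.  90.]
349 199 [585. -27.  96.]
```

View pics/top_crop.png

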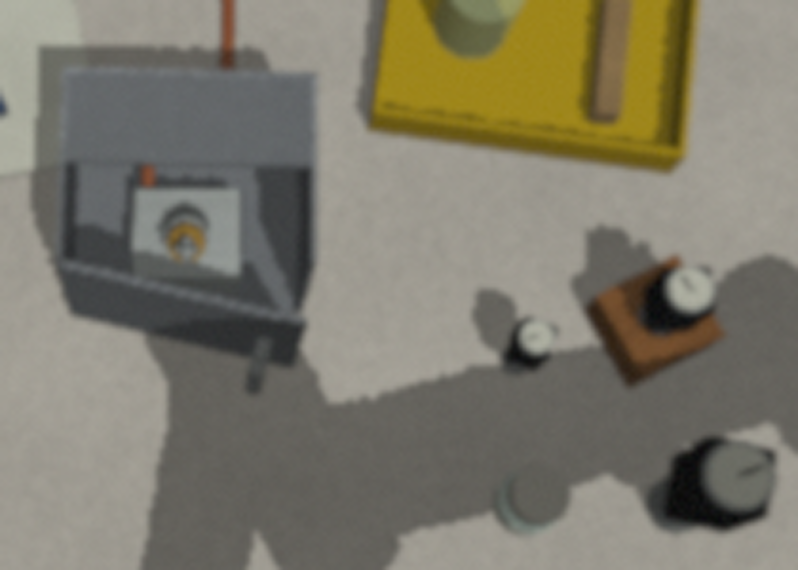

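View pics/scene_crop.png

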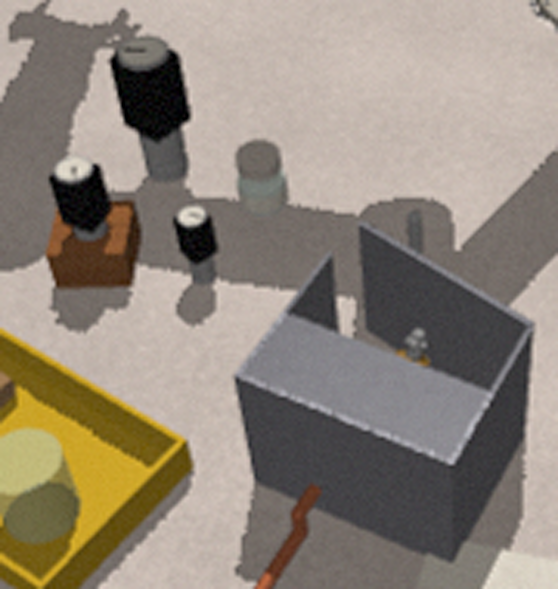

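The thing wanted is the gauge. Its candidates, by their top-view dial heights, are:
- in the stand, (450,187): z≈118, and 15+104=119 is expected
- free-standing large one, (460,236): z≈147
- free-standing small one, (410,199): z≈75

The one in the stand is the middle-sized one, and the crop confirms it sits in the wooden stand. Next I measure the cabinet, door and stand.

Run:
```python
from h import *
im,d,st=load('top0'); P=cloud('top',d)
m=(abs(P[...,2]-140)<5); m[:, :270]=0; m[:,370:]=0; m[220:]=0
print(m.sum())
vis=np.zeros_like(im); vis[m]=im[m]; cv2.imwrite('pics/m.png',cv2.resize(vis[110:220,270:370],None,fx=5,fy=5,interpolation=0)[...,::-1])
v,u=np.where(m); X=onz('top',u,v,140.)
n,l,s,_=cv2.connectedComponentsWithStats(cv2.morphologyEx(m.astype(np.uint8),cv2.MORPH_OPEN,np.ones((5,5))))
k=1+np.argmax(s[1:,4]); vv,uu=np.where(l==k); Q=onz('top',uu,vv,140.)[:,:2].astype(np.float32)
r=cv2.minAreaRect(Q); print('roof',r, cv2.boxPoints(r).round(1).tolist())
# points
q=lambda cx,cy,z: onz('top',270+cx/3.8,110+cy/3.8,z).round(1)
for nm,a in dict(BL=(63,68),BR=(315,72),FL=(60,262),doorFree=(303,320),RFl=(66,162),RFr=(314,166)).items(): print(nm,q(*a,140.))
print('handle top',q(262,343,137.))
print('dial',q(690,290,119.))
```

```text
1876
roof ((735.4393920898438, 53.11256790161133), (176.0789031982422, 70.49801635742188), 88.03084564208984) [[697.2000122070312, -33.70000076293945], [767.5999755859375, -36.099998474121094], [773.7000122070312, 139.89999389648438], [703.2000122070312, 142.3000030517578]]
BL [770.5 140.2 140. ]
BR [767.7 -37.7 140. ]
FL [628.2 140.  140. ]
doorFree [587.2 -26.1 140. ]
RFl [700.6 137.  140. ]
RFr [697.8 -35.7 140. ]
handle top [571.8   1.9 137. ]
dial [ 614.2 -297.6  119. ]
```

View pics/m.png

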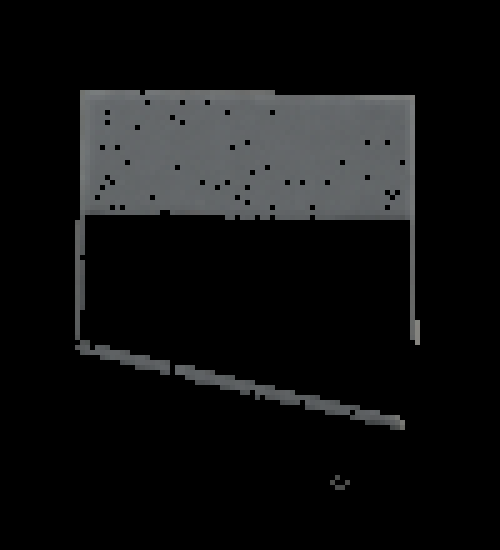

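drive_tool --moves '[[[1,0,0,-0.04,0,0,-0.14],[1,0,0,-0.04,0,0,-0.14]]]'

```text
clock: 0.35
position: [154.0, -601.9, 304.1]
ee_rot: [-0.266, 0.964, 0.01, -0.001]
contact_force: [-0.1, -1.1, 2.0]
gripper_width: 85.3
```

```bash
cat >> h.py <<'E'
def rows(Pt,Rt,n,hand,st=None,Ps=None,Rs=None):
    """n equal rows from current to target: print tool-frame shift & turn per row (const rotation rate)"""
    st=st or arm.read_state()
    P=np.array(st['position']) if Ps is None else np.array(Ps,float); Q=R.from_quat(st['ee_rot']) if Rs is None else Rs
    w=(Q.inv()*Rt).as_rotvec()/n; out=[]
    step=(np.array(Pt)-P)/n
    for i in range(n):
        out.append([hand]+(Q.inv().apply(step)/1000).round(4).tolist()+w.round(4).tolist()); Q=Q*R.from_rotvec(w)
    return out
def down(phi): # tool x at world angle phi deg, z down
    x=np.array([np.cos(np.radians(phi)),np.sin(np.radians(phi)),0]); z=np.array([0,0,-1.]); return R.from_matrix(np.stack([x,np.cross(z,x),z],1))
E
python3 - <<'E'
from h import *
st=arm.read_state(); print(st['joints'].round(3),st['position'].round(1),np.degrees(np.arctan2(*R.from_quat(st['ee_rot']).as_matrix()[1::-1,0])))
E
```

```text
[-1.062  0.351  0.138 -0.003 -1.378  0.03 ] [ 154.  -601.9  304.1] -149.11524531192677
```

Run:
```python
from h import *
for r in rows([560,40,330],down(-14),18,1): print(r)
```

```text
[1, -0.0377, 0.019, -0.0009, 0.0003, 0.0013, -0.131]
[1, -0.0398, 0.014, -0.001, 0.0003, 0.0013, -0.131]
[1, -0.0413, 0.0086, -0.0011, 0.0003, 0.0013, -0.131]
[1, -0.0421, 0.0032, -0.0011, 0.0003, 0.0013, -0.131]
[1, -0.0421, -0.0024, -0.0012, 0.0003, 0.0013, -0.131]
[1, -0.0415, -0.0078, -0.0012, 0.0003, 0.0013, -0.131]
[1, -0.0401, -0.0132, -0.0013, 0.0003, 0.0013, -0.131]
[1, -0.038, -0.0183, -0.0013, 0.0003, 0.0013, -0.131]
[1, -0.0353, -0.0231, -0.0014, 0.0003, 0.0013, -0.131]
[1, -0.032, -0.0275, -0.0014, 0.0003, 0.0013, -0.131]
[1, -0.0281, -0.0315, -0.0014, 0.0003, 0.0013, -0.131]
[1, -0.0237, -0.0349, -0.0015, 0.0003, 0.0013, -0.131]
[1, -0.019, -0.0377, -0.0015, 0.0003, 0.0013, -0.131]
[1, -0.0139, -0.0398, -0.0015, 0.0003, 0.0013, -0.131]
[1, -0.0086, -0.0413, -0.0015, 0.0003, 0.0013, -0.131]
[1, -0.0031, -0.0421, -0.0015, 0.0003, 0.0013, -0.131]
[1, 0.0024, -0.0421, -0.0015, 0.0003, 0.0013, -0.131]
[1, 0.0079, -0.0414, -0.0015, 0.0003, 0.0013, -0.131]
```

drive_tool --moves '[[[1,-0.038,0.019,-0.001,0,0.001,-0.13],[1,-0.04,0.014,-0.001,0,0.001,-0.13],[1,-0.041,0.009,-0.001,0,0.001,-0.13],[1,-0.042,0.003,-0.001,0,0.001,-0.13],[1,-0.042,-0.002,-0.001,0,0.001,-0.13],[1,-0.042,-0.008,-0.001,0,0.001,-0.13],[1,-0.04,-0.013,-0.001,0,0.001,-0.13],[1,-0.038,-0.018,-0.001,0,0.001,-0.13],[1,-0.035,-0.023,-0.001,0,0.001,-0.13],[1,-0.032,-0.028,-0.001,0,0.001,-0.13],[1,-0.028,-0.032,-0.001,0,0.001,-0.13],[1,-0.024,-0.035,-0.002,0,0.001,-0.13],[1,-0.019,-0.038,-0.002,0,0.001,-0.13],[1,-0.014,-0.04,-0.002,0,0.001,-0.13],[1,-0.009,-0.041,-0.002,0,0.001,-0.13],[1,-0.003,-0.042,-0.002,0,0.001,-0.13],[1,0.002,-0.042,-0.002,0,0.001,-0.13],[1,0.008,-0.041,-0.002,0,0.001,-0.13]]]'

```text
clock: 2.15
position: [545.0, 75.9, 332.6]
ee_rot: [0.996, -0.085, -0.001, 0.001]
contact_force: [-0.1, -0.6, 0.4]
gripper_width: 85.6
```

Run:
```python
from h import *
im,d,st=snap('wrist','w1'); print(st['joints'].round(3),st['position'].round(1),np.degrees(np.arctan2(*R.from_quat(st['ee_rot']).as_matrix()[1::-1,0])))
```

```text
[ 0.434  0.203  0.002  0.002 -1.373  0.967] [545.   75.9 332.6] -9.717471929039517
```

View pics/w1.png

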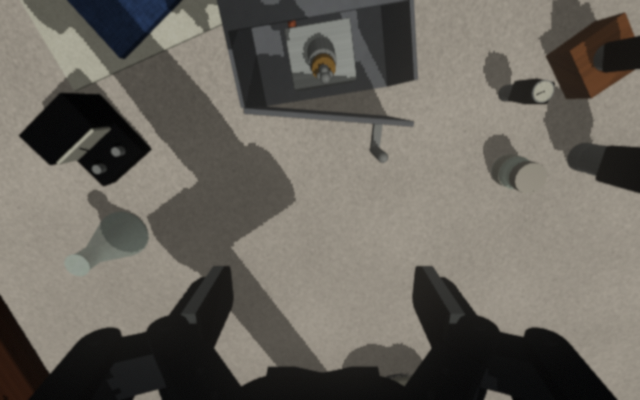

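The wrist view shows the handle top at about (382,157), the nipple tip at (325,77), the hinge end of the door top at (245,109), and its free end at (412,123).

Run:
```python
from h import *
im,d,st=load('w1')
c=cv2.resize(im[0:180,210:430],None,fx=3.6,fy=3.2,interpolation=cv2.INTER_CUBIC); c=cv2.resize(im[0:180,210:430],None,fx=3.3,fy=3.3,interpolation=cv2.INTER_CUBIC); cv2.imwrite('pics/w1c.png',c[...,::-1])
P=cloud('wrist',d,st)
for u,v in [(382,157),(245,109),(412,123),(324,77)]: print(u,v,P[v,u].round(1), onz('wrist',u,v,140.,st).round(1))
# door top & handle masks
m=(P[...,2]>133)&(P[...,2]<146); m[250:]=0
vis=np.zeros_like(im); vis[m]=im[m]; cv2.imwrite('pics/w1m.png',cv2.resize(vis[0:180,210:430],None,fx=3.3,fy=3.3,interpolation=0)[...,::-1])
```

```text
382 157 [558.8   7.7 137.5] [559.3   8.1 140. ]
245 109 [631.5 140.5 139.7] [631.5 140.4 140. ]
412 123 [589.2 -26.1 140.8] [589.1 -26.3 140. ]
324 77 [650.1  55.4 107.4] [647.9  56.  140. ]
```

View pics/w1c.png

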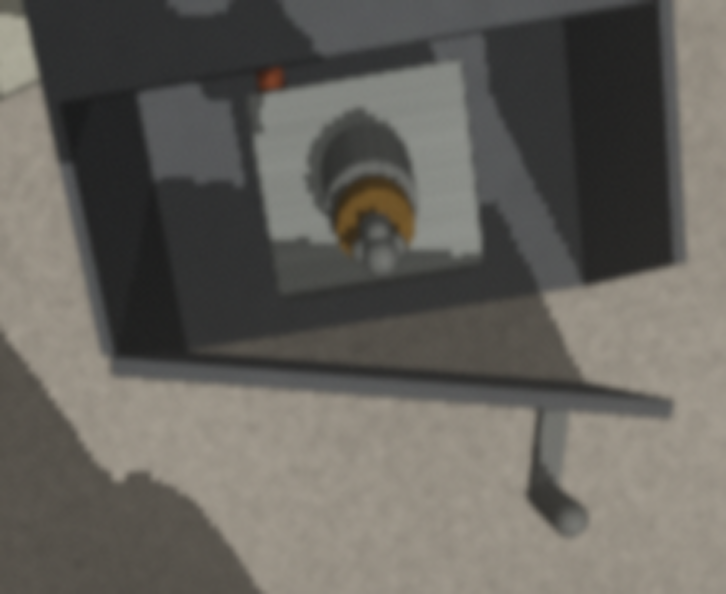

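View pics/w1m.png

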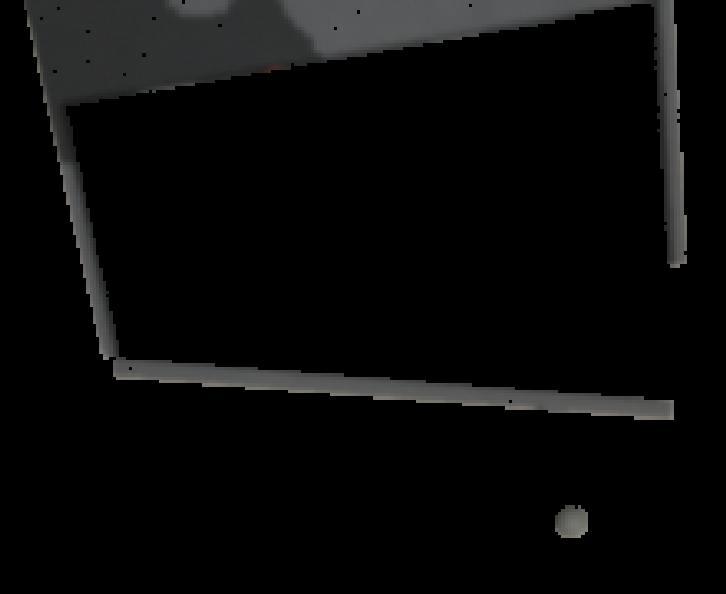

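```bash
cat > cab.py <<'E'
from h import *
def top_points(tag):
    im,d,st=load(tag); P=cloud('wrist',d,st); m=(P[...,2]>133)&(P[...,2]<146); m[250:]=0
    n,l,s,_=cv2.connectedComponentsWithStats(m.astype(np.uint8),connectivity=4)
    return P,l,s,st
if __name__=='__main__':
    import sys
    P,l,s,st=top_points(sys.argv[1])
    for k in range(1,len(s)):
        if s[k,4]<40: continue
        v,u=np.where(l==k); X=onz('wrist',u,v,140.,st); 
        zz=P[l==k][:,2]; r=cv2.minAreaRect(X[:,:2].astype(np.float32))
        print(k,s[k],'z',np.median(zz).round(1),'c',X.mean(0).round(1),'rect',np.round(r[0],1),np.round(r[1],1),round(r[2],1)); print(cv2.boxPoints(r).round(1).tolist())
E
python3 cab.py w1
python3 - <<'E'
from h import *
im,d,st=load('w1'); P=cloud('wrist',d,st)
m=(P[...,2]>133)&(P[...,2]<146); v,u=np.where(m); X=onz('wrist',u,v,140.,st)
# handle
h=(u>370)&(u<395)&(v>148)&(v<168); print('handle', onz('wrist',u[h].mean(),v[h].mean(),137.,st).round(1), h.sum())
# right wall free strip, left wall strip
for nm,sel in dict(R=(X[:,1]<20)&(X[:,0]>635)&(X[:,0]<690),L=(X[:,1]>120)&(X[:,0]>640)&(X[:,0]<690)).items():
    q=X[sel]; vx,vy,x0,y0=cv2.fitLine(q[:,:2].astype(np.float32),cv2.DIST_HUBER,0,.01,.01).ravel(); print(nm,sel.sum(),vx,vy,x0,y0,np.degrees(np.arctan2(vy,vx)),'xmin',X[(X[:,1]<20)&(X[:,0]>600)][:,0].min())
# roof front edge
hsv=cv2.cvtColor(im,cv2.COLOR_RGB2HSV)
e=[]
for uu in range(240,405,3):
    vs=np.where(m[:80,uu])[0]
    vs=vs[vs<50]
    if len(vs) : e.append((uu,vs.max()))
e=np.array(e,float); E=onz('wrist',e[:,0],e[:,1]+.5,140.,st)
vx,vy,x0,y0=cv2.fitLine(E[:,:2].astype(np.float32),cv2.DIST_HUBER,0,.01,.01).ravel(); print('roof front',vx,vy,x0,y0,np.degrees(np.arctan2(vx,vy)))
E
```

```text
1 [ 217    0  201  127 5284] z 140.4 c [682.4  71.9 140. ] rect [657.7  57.7] [191.3 113. ] 80.4
[[585.9000244140625, -27.100000381469727], [697.4000244140625, -46.0], [729.4000244140625, 142.60000610351562], [618.0, 161.5]]
2 [378 153  10  10  84] z 135.7 c [558.5   7.5 140. ] rect [558.6   7.6] [9.9 9.6] 80.3
[[553.0999755859375, 3.5], [562.5999755859375, 1.899999976158142], [564.2000122070312, 11.600000381469727], [554.7000122070312, 13.300000190734863]]
handle [557.9   7.  137. ] 84
R 398 0.9998853 -0.015142287 663.2422 -32.867825 -0.86762226 xmin 600.0368460666333
L 320 0.9999184 -0.012772686 665.5517 141.39354 -0.73184085 xmin 600.0368460666333
roof front 0.015340875 0.99988234 700.81134 59.270844 0.8790018
```

Run:
```python
from h import *
for r in rows([558,7,165],down(-13.4),5,1): print(r)
```

```text
[1, 0.0043, 0.0141, 0.0333, 0.0003, -0.0001, 0.0144]
[1, 0.0045, 0.0141, 0.0333, 0.0003, -0.0001, 0.0144]
[1, 0.0047, 0.014, 0.0333, 0.0003, -0.0001, 0.0144]
[1, 0.0049, 0.014, 0.0333, 0.0003, -0.0001, 0.0144]
[1, 0.0051, 0.0139, 0.0333, 0.0003, -0.0001, 0.0144]
```

drive_tool --moves '[[[1,0.004,0.014,0.032,0,0,0.014],[1,0.005,0.014,0.032,0,0,0.014],[1,0.005,0.014,0.032,0,0,0.014],[1,0.005,0.014,0.032,0,0,0.014],[1,0.005,0.014,0.032,0,0,0.014],[1,0,0,0,0,0,0]]]'

```text
clock: 2.8
position: [560.2, 9.4, 164.6]
ee_rot: [0.994, -0.114, -0.0, -0.0]
contact_force: [0.2, 0.3, -0.0]
gripper_width: 85.5
```

Run:
```python
from h import *
st=arm.read_state()
for r in rows([558,7,165],down(-13.4),1,1): print(r)
```

```text
[1, -0.0016, 0.0028, -0.0004, -0.0002, 0.0006, 0.0057]
```

Now I correct the position, go down over the bar, and close.

drive_tool --moves '[[[1,-0.002,0.003,0.015,0,0,0.005],[1,0,0,0.022,0,0,0],[1,0,0,0.022,0,0,0],[1,0,0,0.006,0,0,0],[0,0,0,0,0,0,0],[0,0,0,0,0,0,0],[0,0,0,0,0,0,0],[0,0,0,0,0,0,0],[0,0,0,0,0,0,0]]]'

```text
clock: 3.7
position: [561.6, 6.9, 107.7]
ee_rot: [0.993, -0.114, 0.004, 0.001]
contact_force: [-8.3, -18.5, 7.0]
gripper_width: 12.3
```

Run:
```python
from h import *
st=arm.read_state(); print(st['position'].round(1),st['contact_force'].round(1),st['gripper_width'],st['joints'].round(2))
# arc plan: hinge (629,142.8); rotate cw by 78 deg in 20 rows from current
H=np.array([629,142.8]); p=st['position'][:2]-H; Q=R.from_quat(st['ee_rot'])
import math
n=20; tot=np.radians(-77.5)
prev=p
for i in range(n):
    a=tot*(i+1)/n; c,s=np.cos(a),np.sin(a); q=np.array([c*p[0]-s*p[1],s*p[0]+c*p[1]])
    dl=Q.inv().apply(np.array([*(q-prev),0])); prev=q; Q=R.from_rotvec([0,0,tot/n])*Q
    if i in(0,10,19): print((dl/1000).round(4),-tot/n, q+H)
```

```text
[561.6   6.9 107.7] [ -8.3 -18.5   7. ] 12.295003939754068 [ 0.3   0.4  -0.32  0.01 -0.85  1.03]
[-0.0099 -0.0027 -0.0001] 0.06763150851478027 [552.55217942  11.8006571 ]
[-0.0099 -0.0027 -0.0001] 0.06763150851478027 [487.3839674   88.48613047]
[-0.0099 -0.0027 -0.0001] 0.06763150851478027 [481.76198576 179.21516545]
```

drive_tool --moves '[[[0,-0.01,-0.003,0,0,0,0.068],[0,-0.01,-0.003,0,0,0,0.068],[0,-0.01,-0.003,0,0,0,0.068],[0,-0.01,-0.003,0,0,0,0.068],[0,-0.01,-0.003,0,0,0,0.068],[0,-0.01,-0.003,0,0,0,0.068],[0,-0.01,-0.003,0,0,0,0.068],[0,-0.01,-0.003,0,0,0,0.068]]]'

```text
clock: 4.5
position: [499.4, 63.1, 107.9]
ee_rot: [0.921, -0.388, 0.004, 0.0]
contact_force: [0.4, -0.3, -3.9]
gripper_width: 10.2
```

```bash
cat > arc.py <<'E'
from h import *
st=arm.read_state(); print(st['position'].round(1),st['contact_force'].round(1),st['gripper_width'])
M=R.from_quat(st['ee_rot']).as_matrix(); ph=np.degrees(np.arctan2(M[1,0],M[0,0]))
H=np.array([629,142.8]); p=st['position'][:2]-H
th=-(np.degrees(np.arctan2(p[1],p[0]))+104.22)%360-.83; print('tool phi',ph,'r',np.hypot(*p),'door deg',th)
E
python3 arc.py
```

```text
[499.4  63.1 107.9] [ 0.4 -0.3 -3.9] 10.191177962796777
tool phi -45.718178923009674 r 152.1553576370545 door deg 43.36884800581002
```

The opening dropped to 10.2 mm, which is below the bar's 12 mm, so I look.

Run:
```python
from h import *
im,d,st=snap('wrist','w2'); print(st['gripper_width'])
```

```text
10.191177962796777
```

View pics/w2.png

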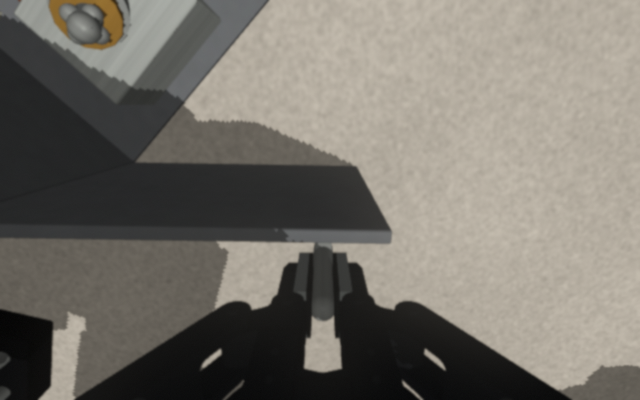

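The bar at (322,310) is still between the pads and the door has followed to about 44°, so I continue.

drive_tool --moves '[[[0,-0.01,-0.003,0,0,0,0.068],[0,-0.01,-0.003,0,0,0,0.068],[0,-0.01,-0.003,0,0,0,0.068],[0,-0.01,-0.003,0,0,0,0.068],[0,-0.01,-0.003,0,0,0,0.068],[0,-0.01,-0.003,0,0,0,0.068]]]'

```text
clock: 5.15
position: [478.2, 122.8, 107.9]
ee_rot: [0.821, -0.571, 0.004, 0.001]
contact_force: [0.9, -0.1, -2.4]
gripper_width: 9.9
```

```bash
python3 arc.py
```

```text
[478.2 122.8 107.9] [ 0.9 -0.1 -2.4] 9.878622495128893
tool phi -69.66212481661348 r 152.11144921070957 door deg 67.40781242220781
```

drive_tool --moves '[[[0,-0.01,-0.003,0,0,0,0.068],[0,-0.01,-0.003,0,0,0,0.068],[0,-0.01,-0.003,0,0,0,0.068],[0,-0.01,-0.003,0,0,0,0.068],[0,-0.01,-0.003,0,0,0,0.068],[0,-0.007,-0.002,0,0,0,0.045],[0,0,0,0,0,0,0]]]'

```text
clock: 5.85
position: [482.0, 182.5, 107.9]
ee_rot: [-0.694, 0.72, -0.003, -0.003]
contact_force: [0.9, 0.5, -1.4]
gripper_width: 9.8
```

```bash
python3 arc.py
python3 - <<'E'
from h import *
im,d,st=snap('wrist','w3'); print(st['gripper_width'])
im,d,st=snap('top','t3')
E
```

```text
[482.  182.5 107.9] [ 0.9  0.5 -1.4] 9.797322830539533
tool phi -92.03211809731104 r 152.25375568783753 door deg 90.07166982735355
9.797322830539533
```

View pics/w3.png

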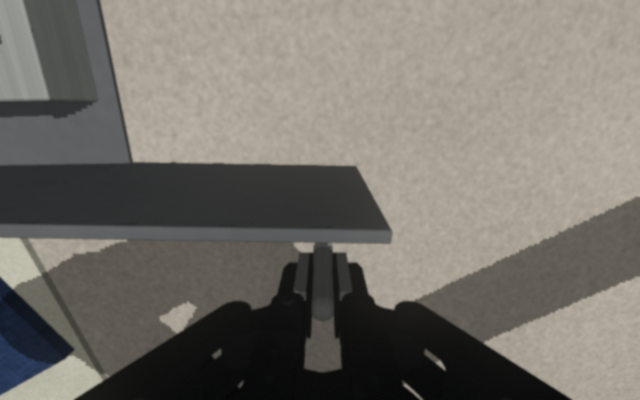

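View pics/t3.png

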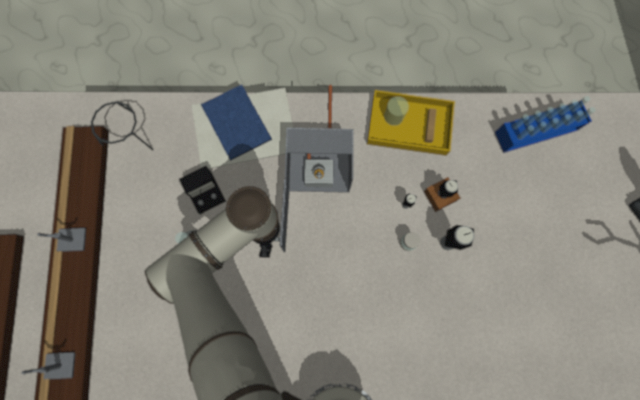

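The door stands at about 90° with the bar still between the pads. I release, lift, then go above the gauge.

drive_tool --moves '[[[1,0,0,0,0,0,0],[1,0,0,0,0,0,0],[1,0,0,0,0,0,0],[1,0,0,0,0,0,0],[1,0,0,-0.02,0,0,0],[1,0,0,-0.045,0,0,0],[1,0,0,-0.045,0,0,0],[1,0,0,-0.045,0,0,0],[1,0,0,-0.035,0,0,0]]]'

```text
clock: 6.85
position: [479.9, 179.5, 300.4]
ee_rot: [-0.695, 0.719, -0.002, -0.009]
contact_force: [0.2, 0.9, 0.2]
gripper_width: 85.4
```

Run:
```python
from h import *
st=arm.read_state(); print(st['position'],st['gripper_width'])
for r in rows([600,-295,275],down(0),14,1): print(r)
```

```text
[479.91189834 179.53226114 300.41353798] 85.37640901473607
[1, 0.0335, -0.0098, 0.0023, 0.0015, -0.0004, -0.1147]
[1, 0.0344, -0.0059, 0.0023, 0.0015, -0.0004, -0.1147]
[1, 0.0349, -0.0019, 0.0023, 0.0015, -0.0004, -0.1147]
[1, 0.0349, 0.0021, 0.0023, 0.0015, -0.0004, -0.1147]
[1, 0.0344, 0.0061, 0.0022, 0.0015, -0.0004, -0.1147]
[1, 0.0335, 0.01, 0.0022, 0.0015, -0.0004, -0.1147]
[1, 0.0321, 0.0138, 0.0022, 0.0015, -0.0004, -0.1147]
[1, 0.0303, 0.0174, 0.0021, 0.0015, -0.0004, -0.1147]
[1, 0.0281, 0.0207, 0.0021, 0.0015, -0.0004, -0.1147]
[1, 0.0256, 0.0238, 0.0021, 0.0015, -0.0004, -0.1147]
[1, 0.0227, 0.0266, 0.002, 0.0015, -0.0004, -0.1147]
[1, 0.0195, 0.029, 0.002, 0.0015, -0.0004, -0.1147]
[1, 0.0161, 0.0311, 0.0019, 0.0015, -0.0004, -0.1147]
[1, 0.0124, 0.0327, 0.0019, 0.0015, -0.0004, -0.1147]
```

drive_tool --moves '[[[1,0.034,-0.01,0.002,0.0015,0,-0.115],[1,0.034,-0.006,0.002,0.0015,0,-0.115],[1,0.035,-0.002,0.002,0.0015,0,-0.115],[1,0.035,0.002,0.002,0.0015,0,-0.115],[1,0.034,0.006,0.002,0.0015,0,-0.115],[1,0.034,0.01,0.002,0.0015,0,-0.115],[1,0.032,0.014,0.002,0.0015,0,-0.115],[1,0.03,0.017,0.002,0.0015,0,-0.115],[1,0.028,0.021,0.002,0.0015,0,-0.115],[1,0.026,0.024,0.002,0.0015,0,-0.115],[1,0.023,0.027,0.002,0.0015,0,-0.115],[1,0.02,0.029,0.002,0.0015,0,-0.115],[1,0.016,0.031,0.002,0.0015,0,-0.115],[1,0.012,0.033,0.002,0.0015,0,-0.115],[1,0,0,0,0,0,0]]]'

```text
clock: 8.35
position: [624.3, -310.2, 284.9]
ee_rot: [0.999, 0.039, 0.011, -0.003]
contact_force: [0.4, 0.6, -0.7]
gripper_width: 85.7
```

Run:
```python
from h import *
im,d,st=snap('wrist','w4'); print(st['joints'].round(3),st['position'].round(1),np.degrees(np.arctan2(*R.from_quat(st['ee_rot']).as_matrix()[1::-1,0])))
```

```text
[-0.235  0.477  0.291 -0.013 -1.364  1.887] [ 624.3 -310.2  284.9] 4.49783394523556
```

View pics/w4.png

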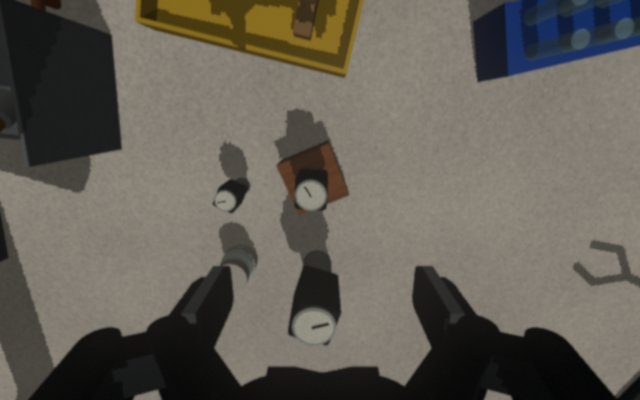

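The gauge dial is at (310,195) on its stand. The large look-alike is at (314,326), the small one at (225,200), and the jar at about (238,262).

Run:
```python
from h import *
im,d,st=load('w4'); P=cloud('wrist',d,st)
c=cv2.resize(im[130:240,260:370],None,fx=5,fy=5,interpolation=cv2.INTER_CUBIC); cv2.imwrite('pics/w4c.png',c[...,::-1])
m=(P[...,2]>109)&(P[...,2]<125); m[:130]=0;m[240:]=0;m[:,:260]=0;m[:,370:]=0
v,u=np.where(m); X=P[m]; print(len(X),np.percentile(X[:,2],[5,50,95]).round(1))
r=cv2.minAreaRect(X[:,:2].astype(np.float32)); print(r, cv2.boxPoints(r).round(1).tolist())
dm=X[:,2]>116.5; print('dial',X[dm].mean(0).round(1),dm.sum()); 
g=cv2.cvtColor(im,cv2.COLOR_RGB2GRAY); w=m&(g>110); vv,uu=np.where(w); (cu,cv_),rad=cv2.minEnclosingCircle(np.stack([uu,vv],1).astype(np.float32)); print('dial circ',cu,cv_,rad,onz('wrist',cu,cv_,119.,st).round(1))
vis=np.zeros_like(im); vis[m]=im[m]+40; cv2.imwrite('pics/w4m.png',cv2.resize(vis[130:240,260:370],None,fx=5,fy=5,interpolation=0)[...,::-1])
```

```text
1050 [112.8 118.2 119.7]
((617.5682983398438, -298.0398864746094), (34.2216911315918, 33.77927017211914), 1.8322370052337646) [[599.9000244140625, -281.70001220703125], [601.0, -315.5], [635.2000122070312, -314.3999938964844], [634.0999755859375, -280.6000061035156]]
dial [ 617.9 -298.   118.5] 789
dial circ 310.5 195.1666717529297 14.706483840942383 [ 618.1 -298.   119. ]
```

View pics/w4c.png

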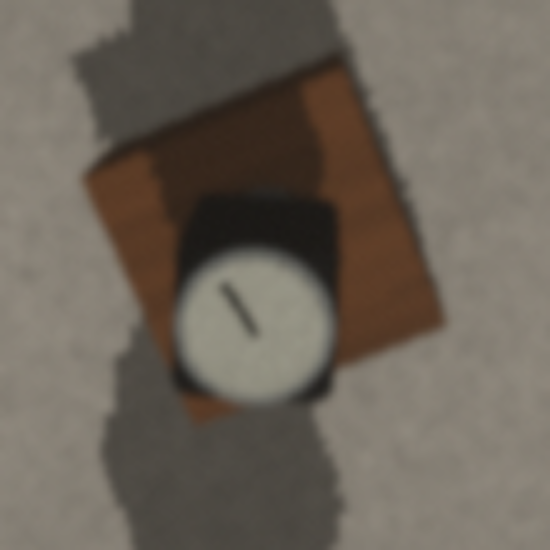

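View pics/w4m.png

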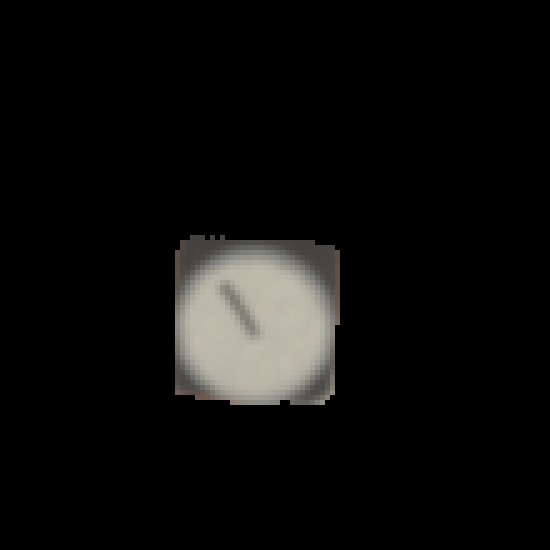

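Run:
```python
from h import *
for r in rows([618,-298,145],down(3),4,1): print(r)
```

```text
[1, -0.0021, -0.0025, 0.0351, -0.0016, -0.0058, 0.0064]
[1, -0.0019, -0.0026, 0.0351, -0.0016, -0.0058, 0.0064]
[1, -0.0017, -0.0026, 0.0351, -0.0016, -0.0058, 0.0064]
[1, -0.0015, -0.0027, 0.0351, -0.0016, -0.0058, 0.0064]
```

drive_tool --moves '[[[1,-0.002,-0.003,0.035,-0.0016,-0.0058,0.006],[1,-0.002,-0.003,0.035,-0.0016,-0.0058,0.006],[1,-0.002,-0.003,0.035,-0.0016,-0.0058,0.006],[1,-0.002,-0.003,0.035,-0.0016,-0.0058,0.006],[1,0,0,0,0,0,0]]]'

```text
clock: 8.9
position: [617.2, -293.4, 145.4]
ee_rot: [1.0, 0.025, 0.003, 0.001]
contact_force: [-1.0, -0.0, -0.1]
gripper_width: 85.4
```

Run:
```python
from h import *
st=arm.read_state(); print(st['position'])
for r in rows([618,-298,73],down(3),4,1): print(r)
```

```text
[ 617.19030423 -293.35076203  145.38994431]
[1, 0.0, 0.0011, 0.0181, 0.0006, -0.0014, -0.0006]
[1, 0.0001, 0.0011, 0.0181, 0.0006, -0.0014, -0.0006]
[1, 0.0001, 0.0011, 0.0181, 0.0006, -0.0014, -0.0006]
[1, 0.0001, 0.0012, 0.0181, 0.0006, -0.0014, -0.0006]
```

drive_tool --moves '[[[1,0,0.002,0.018,0.0006,-0.0014,0],[1,0,0.002,0.018,0.0006,-0.0014,0],[1,0,0.001,0.018,0.0006,-0.0014,0],[1,0,0,0.018,0,-0.001,0],[1,0,0,0.001,0,0,0]]]'

```text
clock: 9.4
position: [623.8, -297.3, 83.2]
ee_rot: [1.0, 0.027, 0.008, 0.004]
contact_force: [-0.5, -0.4, -0.6]
gripper_width: 85.5
```

Run:
```python
from h import *
st=arm.read_state(); print(st['position'],R.from_quat(st['ee_rot']).as_matrix().round(4).tolist())
for r in rows([618,-298,73],down(3),1,1): print(r)
```

```text
[ 623.82771152 -297.25500461   83.18833867] [[0.9984, 0.0547, 0.0157], [0.0548, -0.9985, -0.0074], [0.0153, 0.0082, -0.9998]]
[1, -0.006, 0.0003, 0.0101, 0.0082, -0.0153, 0.0024]
```

drive_tool --moves '[[[1,-0.006,0,0.01,0.008,-0.015,0],[1,0,0,0,0,0,0]]]'

```text
clock: 9.6
position: [619.6, -297.6, 76.6]
ee_rot: [1.0, 0.028, 0.002, 0.001]
contact_force: [-0.2, 0.2, -0.9]
gripper_width: 85.5
```

```bash
cat > e.py <<'E'
import sys
from h import *
st=arm.read_state(); print(st['position'].round(1),st['contact_force'].round(1),R.from_quat(st['ee_rot']).as_matrix().round(4).tolist(),st['gripper_width'],st['joints'].round(3))
a=list(map(float,sys.argv[1:]))
for r in rows(a[:3],down(a[3]),1,1): print(r)
E
python3 e.py 618 -298 73 3
```

```text
[ 619.6 -297.6   76.6] [-0.2  0.2 -0.9] [[0.9984, 0.0561, 0.0044], [0.0562, -0.9984, -0.0017], [0.0043, 0.002, -1.0]] 85.51224008022365 [-2.130e-01  6.150e-01 -1.400e-02  1.000e-03 -9.380e-01  1.839e+00]
[1, -0.0017, 0.0003, 0.0036, 0.002, -0.0043, 0.0038]
```

drive_tool --moves '[[[1,-0.002,0,0.004,0.002,-0.004,0.004],[0,0,0,0,0,0,0],[0,0,0,0,0,0,0],[0,0,0,0,0,0,0],[0,0,0,0,0,0,0],[0,0,0,0,0,0,0]]]'

```text
clock: 10.2
position: [619.4, -298.3, 76.6]
ee_rot: [1.0, 0.026, 0.003, 0.001]
contact_force: [0.0, -0.0, -1.0]
gripper_width: 33.6
```

```bash
python3 e.py 618 -298 73 3
```

```text
[ 619.4 -298.3   76.6] [ 0. -0. -1.] [[0.9986, 0.0522, 0.006], [0.0522, -0.9986, -0.002], [0.0059, 0.0023, -1.0]] 33.57347975307642 [-2.140e-01  6.140e-01 -1.500e-02  1.000e-03 -9.360e-01  1.837e+00]
[1, -0.0014, -0.0004, 0.0036, 0.0023, -0.0059, -0.0001]
```

Gripped, opening 33.6 mm with negligible side force. I lift straight up.

drive_tool --moves '[[[0,0,0,-0.015,0,0,0],[0,0,0,-0.025,0,0,0],[0,0,0,-0.03,0,0,0],[0,0,0,-0.04,0,0,0],[0,0,0,-0.045,0,0,0],[0,0,0,-0.03,0,0,0]]]'

```text
clock: 10.8
position: [614.6, -296.8, 260.9]
ee_rot: [1.0, 0.025, -0.006, -0.002]
contact_force: [1.7, -0.9, -3.0]
gripper_width: 33.3
```

```bash
cat >> h.py <<'E'
PSI=-0.0145; O=np.array([666.7,54.3,75.])
Rc=R.from_rotvec([0,0,PSI]); NZ=Rc.apply([-np.sin(np.radians(35)),0,np.cos(np.radians(35))]); CY=Rc.apply([0,1,0])
RN=R.from_matrix(np.stack([np.cross(-CY,-NZ),-CY,-NZ],1))
E
python3 - <<'E'
from h import *
st=arm.read_state(); print(st['position'],st['gripper_width'],st['contact_force'],R.from_quat(st['ee_rot']).as_matrix().round(4).tolist())
T=O+NZ*(62+80+60); print(T, RN.as_matrix().round(3).tolist())
for r in rows(T,RN,12,0): print(r)
E
```

```text
[ 614.58845287 -296.76506686  260.88361113] 33.29243499166976 [ 1.73392123 -0.91647947 -2.969211  ] [[0.9987, 0.0504, -0.0112], [0.0505, -0.9987, 0.0046], [-0.0109, -0.0052, -0.9999]]
[550.84973968  55.97994651 240.46871295] [[0.819, -0.014, 0.574], [-0.012, -1.0, -0.008], [0.574, 0.0, -0.819]]
[0, -0.0038, -0.0296, 0.0019, -0.002, 0.0518, 0.0051]
[0, -0.004, -0.0296, 0.0016, -0.002, 0.0518, 0.0051]
[0, -0.0043, -0.0296, 0.0014, -0.002, 0.0518, 0.0051]
[0, -0.0045, -0.0296, 0.0011, -0.002, 0.0518, 0.0051]
[0, -0.0047, -0.0295, 0.0008, -0.002, 0.0518, 0.0051]
[0, -0.0049, -0.0295, 0.0005, -0.002, 0.0518, 0.0051]
[0, -0.005, -0.0295, 0.0001, -0.002, 0.0518, 0.0051]
[0, -0.0052, -0.0295, -0.0002, -0.002, 0.0518, 0.0051]
[0, -0.0053, -0.0294, -0.0005, -0.002, 0.0518, 0.0051]
[0, -0.0054, -0.0294, -0.0009, -0.002, 0.0518, 0.0051]
[0, -0.0055, -0.0294, -0.0012, -0.002, 0.0518, 0.0051]
[0, -0.0056, -0.0293, -0.0015, -0.002, 0.0518, 0.0051]
```

drive_tool --moves '[[[0,-0.004,-0.03,0.002,-0.002,0.052,0.005],[0,-0.004,-0.03,0.0016,-0.002,0.052,0.005],[0,-0.0043,-0.03,0.0014,-0.002,0.052,0.005],[0,-0.0045,-0.03,0.001,-0.002,0.052,0.005],[0,-0.0047,-0.03,0.0008,-0.002,0.052,0.005],[0,-0.005,-0.03,0.0005,-0.002,0.052,0.005],[0,-0.005,-0.03,0,-0.002,0.052,0.005],[0,-0.005,-0.03,0,-0.002,0.052,0.005],[0,-0.005,-0.03,-0.0005,-0.002,0.052,0.005],[0,-0.0055,-0.03,-0.001,-0.002,0.052,0.005],[0,-0.0055,-0.03,-0.001,-0.002,0.052,0.005],[0,-0.0056,-0.03,-0.0015,-0.002,0.052,0.005],[0,0,0,0,0,0,0]]]'

```text
clock: 12.1
position: [553.3, 35.0, 256.1]
ee_rot: [0.955, -0.01, 0.296, 0.013]
contact_force: [-0.0, -1.4, -2.8]
gripper_width: 33.3
```

```bash
cat > t.py <<'E'
import sys
from h import *
# args: mouth distance s, TCP-mouth offset L, n, extra tool offset ox oy (mm, tool axes)
s,L,n,ox,oy=float(sys.argv[1]),float(sys.argv[2]),int(sys.argv[3]),float(sys.argv[4]),float(sys.argv[5])
st=arm.read_state(); T=O+NZ*(L+s)+RN.apply([ox,oy,0])
print('pos',st['position'].round(1),'F tool',R.from_quat(st['ee_rot']).inv().apply(st['contact_force']).round(1),'tau',st['wrist_torque'].round(2),'w',round(st['gripper_width'],1),'j',st['joints'].round(2))
e=RN.inv().apply(st['position']-T); print('err tool axes',e.round(2),'s',s-e[2],'rot err deg',np.degrees((RN.inv()*R.from_quat(st['ee_rot'])).as_rotvec()).round(2))
for r in rows(T,RN,n,0): print(r)
E
python3 t.py 140 62 1 0 0
python3 - <<'E'
from h import *
im,d,st=snap('wrist','w5'); snap('scene','s5')
E
```

```text
pos [553.3  35.  256.1] F tool [-1.6  1.3  2.4] tau [-0.07  1.69 -0.08] w 33.3 j [ 0.37 -0.01 -0.83  0.91 -0.3   0.36]
err tool axes [ 11.26  20.98 -11.24] s 151.23717017983677 rot err deg [-1.33 -0.58 -0.04]
[0, -0.0111, -0.0212, 0.0109, 0.0232, 0.0101, 0.0006]
```

View pics/w5.png

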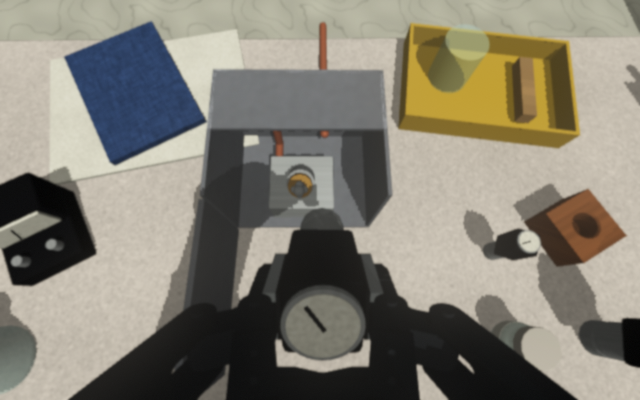

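View pics/s5.png

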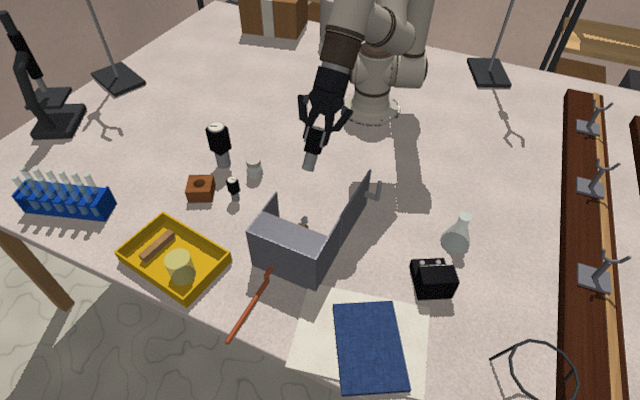

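The wrist view shows the nipple at (300,183), the gauge held with its dial at (322,322), the barrel end at about (322,215), and the empty stand at (587,226). The scene view confirms the gauge is held tilted and the door is open. I move closer along the axis.

```bash
python3 t.py 80 62 4 0 0
```

```text
pos [554.5  34.  256.9] F tool [-1.5  0.5  2.2] tau [ 0.02  1.54 -0.07] w 33.3 j [ 0.37 -0.01 -0.83  0.9  -0.3   0.37]
err tool axes [ 12.66  21.96 -71.2 ] s 151.2048528099969 rot err deg [-1.31 -0.56  0.26]
[0, -0.003, -0.0059, 0.0177, 0.0057, 0.0024, -0.0011]
[0, -0.0031, -0.0058, 0.0177, 0.0057, 0.0024, -0.0011]
[0, -0.0031, -0.0057, 0.0178, 0.0057, 0.0024, -0.0011]
[0, -0.0031, -0.0056, 0.0178, 0.0057, 0.0024, -0.0011]
```

drive_tool --moves '[[[0,-0.003,-0.006,0.018,0.006,0.0024,-0.001],[0,-0.003,-0.006,0.018,0.006,0.0024,-0.001],[0,-0.003,-0.006,0.018,0.006,0.0024,-0.001],[0,-0.003,-0.006,0.018,0.006,0.0024,-0.001],[0,0,0,0,0,0,0]]]'

```text
clock: 12.7
position: [592.0, 59.4, 215.9]
ee_rot: [0.957, -0.014, 0.288, 0.007]
contact_force: [-0.8, 0.2, -2.5]
gripper_width: 33.6
```

```bash
python3 t.py 80 62 1 0 0
python3 - <<'E'
from h import *
im,d,st=snap('wrist','w6')
c=cv2.resize(im[110:270,220:420],None,fx=4,fy=3.75,interpolation=cv2.INTER_CUBIC); c=cv2.resize(im[120:270,220:420],None,fx=4,fy=4,interpolation=cv2.INTER_CUBIC); cv2.imwrite('pics/w6c.png',c[...,::-1])
E
```

```text
pos [592.   59.4 215.9] F tool [-2.  -0.2  1.7] tau [0.06 1.56 0.01] w 33.6 j [ 0.25  0.11 -0.85  1.31 -0.16  0.03]
err tool axes [ 19.59  -4.04 -16.26] s 96.25843709912361 rot err deg [-0.77 -1.47  0.56]
[0, -0.0191, 0.004, 0.0168, 0.0135, 0.0256, -0.0098]
```

View pics/w6c.png

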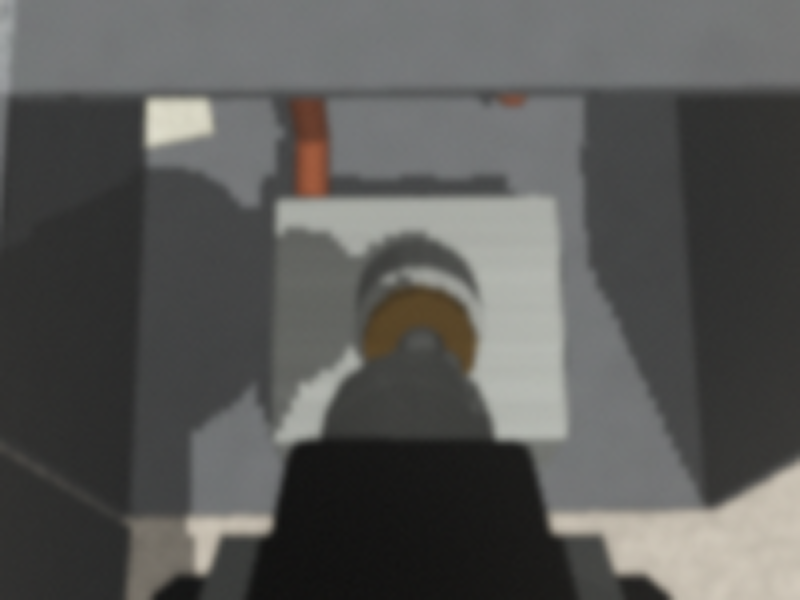

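The approach ran j5 onto its −0.16 rad limit, so the wrist is near singular here. Before going on I fit the arm's kinematics from the readings so far, to choose a branch with room.

```bash
cat > kin.py <<'E'
from h import *
from scipy.optimize import least_squares
D=[([-1.0613775,0.385503,0.0067749,-.000413,-1.194009,-.258602],[155.008,-604.942,230.325],[-.125004,.992156,.000972,-.000186]),
([-1.062,.351,.138,-.003,-1.378,.03],[154,-601.9,304.1],[-.266,.964,.01,-.001]),
([.434,.203,.002,.002,-1.373,.967],[545,75.9,332.6],[.996,-.085,-.001,.001]),
([-.235,.477,.291,-.013,-1.364,1.887],[624.3,-310.2,284.9],[.999,.039,.011,-.003]),
([-.213,.615,-.014,.001,-.938,1.839],[619.6,-297.6,76.6],[1,.028,.002,.001]),
([.37,-.01,-.83,.90,-.30,.37],[554.5,34.0,256.9],[.955,-.01,.296,.013]),
([.25,.11,-.85,1.31,-.16,.03],[592,59.4,215.9],[.957,-.014,.288,.007])]
rx=lambda a:R.from_rotvec([a,0,0]); ry=lambda a:R.from_rotvec([0,a,0]); rz=lambda a:R.from_rotvec([0,0,a])
def fk(q,p,s4,s6):
    a1,lat,z0,u2,L2,e1,e2,l3,d6,c6=p
    A=rz(q[0]); P=A.apply([a1,lat,z0]); A=A*ry(q[1]); P=P+A.apply([u2,0,L2]); A=A*ry(-q[2]); P=P+A.apply([e1,0,e2])
    A=A*rx(s4*q[3]); P=P+A.apply([l3,0,0]); A=A*ry(-q[4]); P=P+A.apply([d6,0,0]); A=A*rx(s6*q[5])*rx(c6)
    return P,A*R.from_matrix(np.array([[0,0,1],[0,-1,0],[1,0,0]]).T)  # tool z = forearm x
def res(p,s4,s6):
    o=[]
    for q,P,Q in D:
        X,A=fk(q,p,s4,s6); o+=list((X-np.array(P))/2)+list((A.inv()*R.from_quat(Q)).as_rotvec()*200)
    p0=np.array([0,-160,300,0,300,0,50,300,250]); return np.array(o+list((p[:9]-p0)*.003))
def fit():
    best=None
    for s4 in(1,-1):
        for s6 in (1,-1):
            for c in np.arange(-3,3.2,1.57):
                f=least_squares(res,[0,-160,300,0,300,0,50,300,250,c],args=(s4,s6),loss='soft_l1')
                if best is None or f.cost<best[0].cost: best=(f,s4,s6)
    return best
if __name__=='__main__':
    st=arm.read_state(); D.append((st['joints'].tolist(),st['position'].tolist(),st['ee_rot'].tolist()))
    f,s4,s6=fit(); print(f.cost,f.x.round(2),s4,s6); print((res(f.x,s4,s6)[:6*len(D)].reshape(-1,6)*[2,2,2,.3,.3,.3]).round(2)); np.savez('kin.npz',p=f.x,s=[s4,s6])
E
python3 kin.py
```

```text
190.55096750911483 [   9.76 -153.07  -10.55  261.34  389.81  -62.45  136.29  237.55   82.22
  598.47] -1 -1
[[ 9.560e+00 -3.480e+00  1.730e+00 -0.000e+00  0.000e+00  1.000e-02]
 [-1.290e+00  1.438e+01 -2.447e+01  2.000e-02  1.000e-02 -1.000e-02]
 [ 1.195e+01  1.334e+01  2.340e+00  8.000e-02 -2.000e-02  6.000e-02]
 [-5.684e+01  1.802e+01 -4.977e+01 -3.000e-02 -9.000e-02  4.000e-02]
 [ 3.090e+00  6.250e+00  5.430e+00 -2.000e-02  3.000e-02 -1.000e-02]
 [ 7.900e-01 -3.220e+00  2.218e+01 -1.200e-01 -7.000e-02 -2.000e-02]
 [-4.900e-01 -7.940e+01 -1.380e+00 -2.500e-01 -1.700e-01 -7.000e-02]
 [-3.100e-01 -8.117e+01 -2.500e+00  0.000e+00 -0.000e+00  1.000e-02]]
```

```bash
sed -i 's/a1,lat,z0,u2,L2,e1,e2,l3,d6,c6=p/a1,lat,z0,u2,L2,e1,e2,l3,d6,c6,y4,z4,z5=p/; s/P=P+A.apply(\[l3,0,0\])/P=P+A.apply([l3,y4,z4])/; s/P=P+A.apply(\[d6,0,0\])/P=P+A.apply([d6,0,z5])/; s/50,300,250,c\]/50,300,250,c,0,0,0]/; s/,loss=.soft_l1.//' kin.py; python3 kin.py
```

```text
1.805568323640791 [-1.6500e+00 -3.7200e+00  1.6679e+02  1.1200e+00  5.6320e+02  6.0300e+01
  5.3000e-01  3.6030e+02  3.0318e+02  1.5700e+00 -1.5607e+02  6.7000e-01
  2.1200e+00] -1 -1
[[ 0.1  -0.16  0.26 -0.    0.    0.01]
 [-0.35  0.24 -0.2   0.02  0.01 -0.01]
 [ 0.2   0.01 -0.09  0.08 -0.02  0.06]
 [ 0.25  0.33  0.05 -0.03 -0.09  0.04]
 [-0.16 -0.1   0.01 -0.02  0.03 -0.01]
 [-0.18 -0.06  0.23 -0.12 -0.07 -0.02]
 [ 0.17  1.02  0.59 -0.25 -0.17 -0.07]
 [-0.01 -0.99 -0.85  0.   -0.    0.01]]
```

```bash
cat > ik.py <<'E'
from kin import *
z=np.load('kin.npz'); p=z['p']; s4,s6=z['s']
lo=np.array([-3.14,-1.21,-1.07,-3.16,-2.99,-3.1]); hi=np.array([3.14,2.06,1.41,2.05,-.16,3.1])
def iks(P,A,n=120,seed=0):
    rng=np.random.default_rng(seed); sols=[]
    def f(q):
        X,B=fk(q,p,s4,s6); return np.r_[(X-P)/10,(B.inv()*A).as_rotvec()*20]
    for _ in range(n):
        s=least_squares(f,rng.uniform(lo*.95,hi-.02),bounds=(lo-.0,hi),max_nfev=150)
        if s.cost<1e-3 and not any(np.linalg.norm(s.x-o)<.05 for o in sols): sols.append(s.x)
    return sols
if __name__=='__main__':
    for s in (4,12,50,90,140):
        print('s',s)
        for sg in (0,):
            T=O+NZ*(61.6+s)
            for q in iks(T,RN): print('  A',q.round(2))
            for q in iks(T,RN*rz(np.pi)): print('  B',q.round(2))
E
python3 ik.py
```

```text
s 4
s 12
s 50
s 90
s 140
  A [ 0.32  0.01 -0.9   1.17 -0.2   0.13]
  B [ 0.32  0.01 -0.9   1.17 -0.2  -3.01]
```

Run:
```python
import ik
from ik import *
ik.lo=np.array([-3.14,-1.5,-2.5,-4,-2.99,-3.14]); ik.hi=np.array([3.14,2.5,2,4,2.9,3.14])
for s in (4,50,90):
    print(s)
    for q in iks(O+NZ*(61.6+s),RN,150): print('  A',q.round(2))
```

```text
4
50
90
```

Run:
```python
from ik import *
rng=np.random.default_rng(1)
l=np.array([-3.14,-1.5,-2.5,-4,-3,-3.14]); h=np.array([3.14,2.5,2,4,3,3.14])
for s in (4,50,90,140):
    P=O+NZ*(61.6+s)
    def f(q):
        X,B=fk(q,p,s4,s6); return np.r_[(X-P)/10,(B.inv()*RN).as_rotvec()*20]
    S=[least_squares(f,np.array([.3,.1,-.8,rng.uniform(-4,4),rng.uniform(-3,3),rng.uniform(-3,3)]),bounds=(l,h),max_nfev=500) for _ in range(60)]
    S.sort(key=lambda x:x.cost); print(s,[ (round(x.cost,4),x.x.round(2).tolist(),) for x in S[:4]])
```

```text
4 [(np.float64(1.0579), [-0.15, 0.31, -0.64, 2.89, 0.04, -1.21]), (np.float64(1.0579), [-0.15, 0.31, -0.64, 2.89, 0.04, -1.21]), (np.float64(1.0579), [-0.15, 0.31, -0.64, 2.89, 0.04, -1.21]), (np.float64(1.0579), [-0.15, 0.31, -0.64, 2.89, 0.04, -1.21])]
50 [(np.float64(0.5904), [-0.14, 0.21, -0.75, -3.7, 0.05, -0.91]), (np.float64(0.5904), [-0.14, 0.21, -0.75, 2.58, 0.05, -0.91]), (np.float64(0.5904), [-0.14, 0.21, -0.75, 2.58, 0.05, -0.91]), (np.float64(0.5904), [-0.14, 0.21, -0.75, -3.7, 0.05, -0.91])]
90 [(np.float64(0.1026), [-0.08, 0.11, -0.84, 2.25, 0.03, -0.62]), (np.float64(0.1026), [-0.08, 0.11, -0.84, 2.25, 0.03, -0.62]), (np.float64(0.1026), [-0.08, 0.11, -0.84, 2.25, 0.03, -0.62]), (np.float64(0.1026), [-0.08, 0.11, -0.84, 2.25, 0.03, -0.62])]
140 [(np.float64(0.0), [-0.2, 0.01, -0.77, -3.66, 0.22, -0.91]), (np.float64(0.0), [0.32, 0.01, -0.9, 1.17, -0.2, 0.13]), (np.float64(0.0), [-0.2, 0.01, -0.77, -3.66, 0.22, -0.91]), (np.float64(0.0), [-0.2, 0.01, -0.77, -3.66, 0.22, -0.91])]
```

```bash
cat > plan.py <<'E'
from ik import *
import sys
C=np.array([617.8,-298.0]); gz=78.
def track(q0,f_list):
    q=q0; out=[]
    for P,A in f_list:
        def f(q):
            X,B=fk(q,p,s4,s6); return np.r_[(X-P)/10,(B.inv()*A).as_rotvec()*20]
        s=least_squares(f,np.clip(q,lo+1e-6,hi-1e-6),bounds=(lo,hi)); q=s.x; out.append((round(s.cost,4),q))
    return out
for b in (15,20,25,30,35):
    t=np.radians(-b); RI=RN*ry(t)
    ins=lambda s: (O+NZ*(s+gz)+RI.apply([0,0,19]),RI)
    S0=[]
    for q in iks(*ins(4),40): 
        tr=track(q,[ins(s) for s in (4,12,30,50,80,120)]); S0.append(tr)
        print(b,'ins',[ (c,x.round(2).tolist()) for c,x in (tr[0],tr[3],tr[5])])
    for phi in (3,93,183,-87):
        A=down(phi)*ry(t); st_=lambda h:(np.array([*C,15+gz+h])+A.apply([0,0,19]),A)
        for q in iks(*st_(0),40):
            tr=track(q,[st_(h) for h in (0,60,120)]); print(b,'  stand',phi,[(c,x.round(2).tolist()) for c,x in (tr[0],tr[2])])
E
python3 plan.py
```

```text
15 ins [(np.float64(0.0), [0.39, 0.35, -0.53, 0.36, -0.39, 0.85]), (np.float64(0.0), [0.42, 0.26, -0.54, 0.32, -0.48, 0.87]), (np.float64(0.0), [0.47, 0.13, -0.53, 0.27, -0.62, 0.89])]
15   stand 3 [(np.float64(0.0), [-0.19, 0.73, 0.15, 0.07, -1.25, 1.78]), (np.float64(0.0), [-0.19, 0.63, 0.29, 0.06, -1.48, 1.8])]
15   stand 93 [(np.float64(0.0), [-0.12, 0.58, -0.25, 0.39, -0.73, 3.02]), (np.float64(0.121), [-0.11, 0.46, -0.12, 0.34, -0.97, 3.1])]
15   stand 183 [(np.float64(0.0), [-0.25, 0.54, -0.15, -0.13, -0.63, -1.17]), (np.float64(0.0), [-0.25, 0.42, -0.03, -0.1, -0.88, -1.22])]
15   stand -87 [(np.float64(0.0), [-0.32, 0.68, 0.19, -0.26, -1.18, 0.49]), (np.float64(0.0), [-0.32, 0.58, 0.31, -0.25, -1.4, 0.43])]
20 ins [(np.float64(0.0), [0.39, 0.37, -0.41, 0.2, -0.55, 1.01]), (np.float64(0.0), [0.41, 0.29, -0.43, 0.18, -0.63, 1.01]), (np.float64(0.0), [0.45, 0.16, -0.43, 0.17, -0.75, 1.0])]
20   stand 3 [(np.float64(0.0), [-0.18, 0.77, 0.21, 0.08, -1.35, 1.77]), (np.float64(0.0), [-0.18, 0.68, 0.34, 0.08, -1.58, 1.79])]
20   stand 93 [(np.float64(0.0), [-0.11, 0.57, -0.34, 0.56,
[... 1800 characters left out ...]
64(0.0), [0.35, 0.47, -0.14, 0.0, -0.96, 1.21]), (np.float64(0.0), [0.36, 0.39, -0.17, 0.0, -1.01, 1.19]), (np.float64(0.0), [0.39, 0.28, -0.19, -0.0, -1.11, 1.16])]
35   stand 3 [(np.float64(0.0), [-0.16, 0.9, 0.38, 0.12, -1.65, 1.76]), (np.float64(0.0), [-0.16, 0.81, 0.51, 0.13, -1.86, 1.79])]
35   stand 93 [(np.float64(0.0), [-0.1, 0.57, -0.53, 1.1, -0.69, 2.34]), (np.float64(0.0), [-0.05, 0.44, -0.38, 0.84, -0.88, 2.65])]
35   stand 183 [(np.float64(0.0), [-0.35, 0.49, -0.2, -0.65, -0.39, -0.62]), (np.float64(0.0), [-0.32, 0.34, -0.15, -0.42, -0.54, -0.9])]
35   stand -87 [(np.float64(0.0), [-0.45, 0.8, 0.41, -0.53, -1.52, 0.63]), (np.float64(0.0), [-0.46, 0.7, 0.53, -0.53, -1.7, 0.52])]
```

The tilted nipple cannot be reached with the gauge held coaxially. The fit, good to 1 mm, shows a wrist-offset void there. With the gauge gripped 20° off the tool axis (jaws still on flat faces), every joint has room. So I put the gauge back in its stand, regrip it with the tool pitched 20°, and return.

```bash
cat > g.py <<'E'
import sys
from h import *
RG=R.from_matrix(np.array([[0.9986,0.0522,0.006],[0.0522,-0.9986,-0.002],[0.0059,0.0023,-1.0]]))
if __name__=='__main__':
    x,y,z,n=map(float,sys.argv[1:5]); st=arm.read_state()
    A=RG if len(sys.argv)<6 else down(3)*R.from_rotvec([0,np.radians(float(sys.argv[5])),0])
    print('pos',st['position'].round(2),'F',st['contact_force'].round(1),'tau',st['wrist_torque'].round(2),'w',round(st['gripper_width'],1),'j5',st['joints'][4].round(2),'rot err deg',np.degrees((A.inv()*R.from_quat(st['ee_rot'])).as_rotvec()).round(2))
    for r in rows([x,y,z],A,int(n),0,st): print(r)
E
python3 g.py 619.4 -298.3 265 12
```

```text
pos [591.71  59.22 216.33] F [ 0.3 -0.4 -2.5] tau [ 0.08  1.48 -0.05] w 33.2 j5 -0.16 rot err deg [-1.58 33.2   4.55]
[0, 0.0048, 0.0297, -0.0015, 0.0023, -0.0483, -0.0066]
[0, 0.0046, 0.0298, -0.0018, 0.0023, -0.0483, -0.0066]
[0, 0.0043, 0.0298, -0.002, 0.0023, -0.0483, -0.0066]
[0, 0.004, 0.0298, -0.0023, 0.0023, -0.0483, -0.0066]
[0, 0.0037, 0.0298, -0.0026, 0.0023, -0.0483, -0.0066]
[0, 0.0033, 0.0298, -0.0028, 0.0023, -0.0483, -0.0066]
[0, 0.003, 0.0299, -0.003, 0.0023, -0.0483, -0.0066]
[0, 0.0026, 0.0299, -0.0032, 0.0023, -0.0483, -0.0066]
[0, 0.0023, 0.0299, -0.0034, 0.0023, -0.0483, -0.0066]
[0, 0.0019, 0.0299, -0.0036, 0.0023, -0.0483, -0.0066]
[0, 0.0015, 0.0299, -0.0037, 0.0023, -0.0483, -0.0066]
[0, 0.0012, 0.0299, -0.0039, 0.0023, -0.0483, -0.0066]
```

drive_tool --moves '[[[0,0.002,0.005,-0.03,0.0023,-0.048,-0.007],[0,0.004,0.03,-0.005,0.0023,-0.048,-0.007],[0,0.004,0.03,-0.002,0.0023,-0.048,-0.007],[0,0.004,0.03,-0.002,0.0023,-0.048,-0.007],[0,0.004,0.03,-0.002,0.0023,-0.048,-0.007],[0,0.004,0.03,-0.002,0.0023,-0.048,-0.007],[0,0.003,0.03,-0.002,0.0023,-0.048,-0.007],[0,0.003,0.03,-0.002,0.0023,-0.048,-0.007],[0,0.003,0.03,-0.002,0.0023,-0.048,-0.007],[0,0.002,0.03,-0.002,0.0023,-0.048,-0.007],[0,0.002,0.03,-0.002,0.0023,-0.048,-0.007],[0,0.002,0.03,-0.002,0.0023,-0.048,-0.007],[0,0,0.02,0,0,0,0],[0,0,0,0,0,0,0]]]'

```text
clock: 14.15
position: [621.0, -268.6, 286.5]
ee_rot: [0.998, 0.023, 0.059, -0.001]
contact_force: [0.0, 0.8, -3.5]
gripper_width: 33.2
```

```bash
python3 g.py 619.4 -298.3 155 4
```

```text
pos [ 621.03 -268.62  286.54] F [ 0.   0.8 -3.5] tau [ 0.06  0.34 -0.01] w 33.2 j5 -1.23 rot err deg [0.06 6.4  0.32]
[0, -0.0046, 0.0074, 0.0326, -0.0003, -0.0279, -0.0014]
[0, -0.0037, 0.0074, 0.0327, -0.0003, -0.0279, -0.0014]
[0, -0.0028, 0.0073, 0.0328, -0.0003, -0.0279, -0.0014]
[0, -0.0019, 0.0073, 0.0329, -0.0003, -0.0279, -0.0014]
```

drive_tool --moves '[[[0,-0.0045,0.0075,0.0325,0,-0.028,-0.0014],[0,-0.0035,0.0075,0.0325,0,-0.028,-0.0014],[0,-0.003,0.0075,0.0325,0,-0.028,-0.0014],[0,-0.002,0.0075,0.033,0,-0.028,-0.0014],[0,0,0,0,0,0,0]]]'

```text
clock: 14.65
position: [623.5, -290.2, 154.9]
ee_rot: [1.0, 0.029, 0.007, -0.005]
contact_force: [0.1, 0.6, -4.1]
gripper_width: 33.5
```

```bash
python3 g.py 619.4 -298.3 155 1
```

```text
pos [ 623.45 -290.21  154.88] F [ 0.1  0.6 -4.1] tau [0.08 0.2  0.02] w 33.5 j5 -1.09 rot err deg [ 0.73  0.51 -0.39]
[0, -0.0045, 0.0078, -0.0003, -0.0127, -0.0089, 0.0067]
```

drive_tool --moves '[[[0,-0.0045,0.008,0,-0.0127,-0.009,0.0067],[0,0,0,0,0,0,0]]]'

```text
clock: 14.85
position: [620.9, -296.9, 157.1]
ee_rot: [1.0, 0.027, 0.005, 0.001]
contact_force: [-0.9, -0.8, -2.9]
gripper_width: 33.2
```

```bash
python3 g.py 619.4 -298.3 135 1
python3 - <<'E'
from h import *
snap('wrist','w7')
E
```

```text
pos [ 620.85 -296.87  157.14] F [-0.9 -0.8 -2.9] tau [-0.03  0.04 -0.01] w 33.2 j5 -1.09 rot err deg [-0.03  0.19 -0.14]
[0, -0.0017, 0.0013, 0.0221, 0.0006, -0.0033, 0.0024]
```

View pics/w7.png

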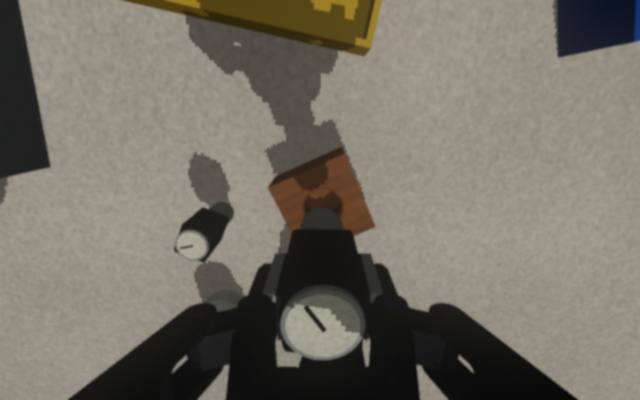

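The barrel end at (322,215) lines up with the hole at (323,203). I descend in steps.

drive_tool --moves '[[[0,-0.0015,0.0015,0.02,0.0006,-0.0033,0.0024],[0,0,0,0.018,0,0,0],[0,0,0,0,0,0,0]]]'

```text
clock: 15.2
position: [624.3, -298.2, 128.0]
ee_rot: [1.0, 0.027, 0.012, 0.003]
contact_force: [-0.8, 0.5, -2.1]
gripper_width: 33.5
```

```bash
python3 g.py 619.4 -298.3 114 1
```

```text
pos [ 624.3  -298.19  127.97] F [-0.8  0.5 -2.1] tau [0.06 0.12 0.03] w 33.5 j5 -1.02 rot err deg [-0.25  0.98 -0.12]
[0, -0.0052, -0.0003, 0.0139, 0.0044, -0.0171, 0.0021]
```

drive_tool --moves '[[[0,-0.005,0,0.012,0.004,-0.017,0.002],[0,0,0,0,0,0,0]]]'

```text
clock: 15.4
position: [620.7, -298.6, 119.1]
ee_rot: [1.0, 0.026, 0.005, 0.002]
contact_force: [-0.6, -0.5, -3.6]
gripper_width: 33.3
```

```bash
python3 g.py 619.4 -298.3 112 1
```

```text
pos [ 620.71 -298.61  119.1 ] F [-0.6 -0.5 -3.6] tau [0.02 0.14 0.05] w 33.3 j5 -1.01 rot err deg [-0.11  0.26 -0.04]
[0, -0.0014, -0.0004, 0.0071, 0.002, -0.0046, 0.0006]
```

drive_tool --moves '[[[0,-0.0025,-0.0004,0.008,0.002,-0.008,0],[0,-0.0005,0,0.003,0,-0.002,0],[0,0,0,0,0,0,0]]]'

```text
clock: 15.7
position: [618.9, -298.8, 109.8]
ee_rot: [1.0, 0.027, 0.002, 0.002]
contact_force: [1.2, -0.6, -3.8]
gripper_width: 33.2
```

```bash
python3 g.py 619.4 -298.3 100 1
```

```text
pos [ 618.91 -298.82  109.82] F [ 1.2 -0.6 -3.8] tau [-0.05  0.03  0.02] w 33.2 j5 -1.0 rot err deg [-0.09 -0.11 -0.06]
[0, 0.0005, -0.0005, 0.0098, 0.0016, 0.002, 0.0011]
```

Within 0.6 mm and 0.15°. I go into the hole in small rows.

drive_tool --moves '[[[0,-0.0003,-0.0005,0.005,0.0015,0,0],[0,-0.0005,0,0.005,0,-0.002,0],[0,-0.0005,0,0.004,0,-0.002,0]]]'

```text
clock: 16.0
position: [619.1, -298.5, 96.3]
ee_rot: [1.0, 0.027, 0.002, 0.002]
contact_force: [0.8, 1.0, -2.5]
gripper_width: 33.2
```

```bash
python3 g.py 619.4 -298.3 90 1
```

```text
pos [ 619.09 -298.52   96.28] F [ 0.8  1.  -2.5] tau [ 0.26 -0.29  0.02] w 33.2 j5 -0.98 rot err deg [-0.06 -0.13 -0.09]
[0, 0.0003, -0.0002, 0.0063, 0.0011, 0.0022, 0.0015]
```

drive_tool --moves '[[[0,-0.0003,0,0.006,0.001,0,0],[0,-0.0005,0,0.006,0,-0.002,0],[0,-0.0005,0,0.005,0,-0.002,0],[0,0,0,0,0,0,0]]]'

```text
clock: 16.4
position: [619.2, -298.3, 77.5]
ee_rot: [1.0, 0.027, 0.001, 0.001]
contact_force: [0.6, 0.6, -3.7]
gripper_width: 33.7
```

```bash
python3 g.py 619.4 -298.3 77 1
```

```text
pos [ 619.21 -298.27   77.54] F [ 0.6  0.6 -3.7] tau [ 0.25 -0.38  0.  ] w 33.7 j5 -0.94 rot err deg [-0.02 -0.23 -0.12]
[0, 0.0002, 0.0, 0.0005, 0.0004, 0.0039, 0.0021]
```

Seated about 1 mm above the hole's floor. I release, then pitch the open hand −20° about the grasp point.

drive_tool --moves '[[[1,0,0,0,0,0,0],[1,0,0,0,0,0,0],[1,0,0,0,0,0,0],[1,0,0,0,0,0,0]]]'

```text
clock: 16.8
position: [618.7, -299.4, 79.0]
ee_rot: [1.0, 0.027, 0.0, 0.002]
contact_force: [-0.9, 0.4, -0.2]
gripper_width: 85.1
```

Run:
```python
from h import *
A=down(3)*R.from_rotvec([0,np.radians(-20),0]); T=np.array([618,-298,93])+A.apply([0,0,19]); print(T)
st=arm.read_state(); print(st['position'],st['gripper_width'])
for r in rows(T,A,4,1): print(r)
```

```text
[ 611.51052308 -298.34009907   75.14584021]
[ 618.72622618 -299.36151414   78.96401597] 85.07920844086448
[1, -0.0018, -0.0004, 0.001, 0.0012, -0.0875, 0.0004]
[1, -0.0017, -0.0004, 0.0011, 0.0012, -0.0875, 0.0004]
[1, -0.0016, -0.0004, 0.0012, 0.0012, -0.0875, 0.0004]
[1, -0.0015, -0.0004, 0.0014, 0.0012, -0.0875, 0.0004]
```

drive_tool --moves '[[[1,-0.002,-0.0004,0.001,0.001,-0.0875,0],[1,-0.002,-0.0004,0.001,0.001,-0.0875,0],[1,-0.002,-0.0004,0.001,0.001,-0.0875,0],[1,-0.001,-0.0004,0.001,0.001,-0.0875,0],[1,0,0,0,0,0,0]]]'

```text
clock: 17.3
position: [610.1, -299.4, 79.1]
ee_rot: [0.984, 0.026, -0.179, 0.006]
contact_force: [-0.5, -0.3, -1.6]
gripper_width: 85.7
```

```bash
python3 g.py 611.5 -298.3 75 1 -20;  python3 - <<'E'
from h import *
im,d,st=snap('wrist','w8'); 
E
```

```text
pos [ 610.07 -299.38   79.13] F [-0.5 -0.3 -1.6] tau [ 0.07 -0.73  0.01] w 85.7 j5 -1.37 rot err deg [-0.13 -0.61  0.04]
[0, 0.0028, -0.001, 0.0033, 0.0022, 0.0107, -0.0007]
```

View pics/w8.png

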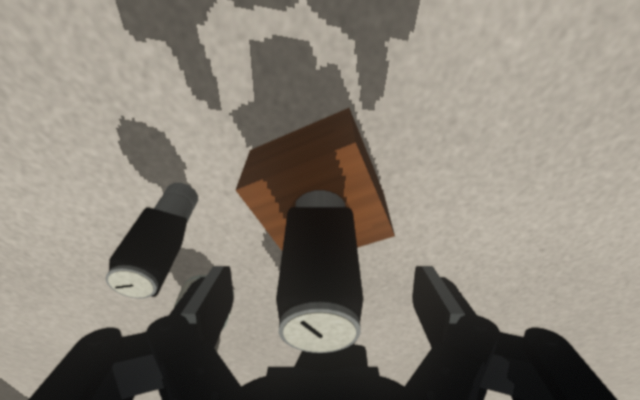

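The gauge stands centred between the open fingers, dial at (319,330) and fingers at about 215 and 430. I correct the pose and close.

drive_tool --moves '[[[1,0.003,-0.001,0.0035,0.002,0.009,0],[0,0,0,0,0,0,0],[0,0,0,0,0,0,0],[0,0,0,0,0,0,0],[0,0,0,0,0,0,0],[0,0,0,0,0,0,0]]]'

```text
clock: 17.95
position: [610.1, -298.9, 77.9]
ee_rot: [0.985, 0.024, -0.17, 0.004]
contact_force: [0.6, -1.2, -1.1]
gripper_width: 33.0
```

```bash
python3 g.py 611.5 -298.3 75 1 -20;  python3 - <<'E'
from h import *
im,d,st=load('w8'); g=cv2.cvtColor(im,cv2.COLOR_RGB2GRAY); m=(g>110); m[:290]=0; m[:,:270]=0; m[:,370:]=0; m[360:]=0
n,l,s,c=cv2.connectedComponentsWithStats(m.astype(np.uint8)); k=1+np.argmax(s[1:,4]); print(s[k]); cnt=cv2.findContours((l==k).astype(np.uint8),0,1)[0][0]; e=cv2.fitEllipse(cv2.convexHull(cnt)); print(e, onz('wrist',*e[0],119.,st).round(1), onz('wrist',*e[0],118.,st).round(1))
E
```

```text
pos [ 610.1  -298.91   77.89] F [ 0.6 -1.2 -1.1] tau [-0.11 -0.94  0.1 ] w 33.0 j5 -1.34 rot err deg [0.04 0.43 0.16]
[0, 0.0023, -0.0005, 0.0022, -0.0007, -0.0075, -0.0028]
[ 270  290  100   70 4107]Traceback (most recent call last):
  File "<stdin>", line 3, in <module>
cv2.error: OpenCV(4.12.0) /io/opencv/modules/imgproc/src/shapedescr.cpp:361: error: (-201:Incorrect size of input array) There should be at least 5 points to fit the ellipse in function 'fitEllipseNoDirect'
```

Gripped again at 33.0 mm. I save the gauge-in-tool transform and lift straight up in world z.

```bash
python3 - <<'E'
from h import *
st=arm.read_state(); Q=R.from_quat(st['ee_rot']); zc=Q.inv().apply([0,0,-1]); m=Q.inv().apply(np.array([617.8,-298.6,15])-st['position']); m[1]*=0.5
y=Q.apply([0,1,0]); y[2]=0; y/=np.linalg.norm(y); z=np.array([0,0,-1.]); coax=R.from_matrix(np.stack([np.cross(y,z),y,z],1)); D=coax.inv()*Q
np.savez('grip.npz',zc=zc,m=m,D=D.as_quat()); print(zc,m,np.degrees(D.as_rotvec()))
E
cat > n.py <<'E'
import sys
from h import *
g=np.load('grip.npz'); m=g['m']; RI=RN*R.from_quat(g['D'])
def mouthpose(st):
    Q=R.from_quat(st['ee_rot']); return st['position']+Q.apply(m), Q*R.from_quat(g['D']).inv()
def target(s,ox=0,oy=0): return O+NZ*s+RN.apply([ox,oy,0])-RI.apply(m)
if __name__=='__main__':
    s=float(sys.argv[1]); n=int(sys.argv[2]); ox,oy=(map(float,sys.argv[3:5]) if len(sys.argv)>3 else (0,0))
    st=arm.read_state(); M,G=mouthpose(st); e=RN.inv().apply(M-O)
    print('pos',st['position'].round(1),'F coax',G.inv().apply(st['contact_force']).round(1),'Fw',st['contact_force'].round(1),'tau',st['wrist_torque'].round(2),'w',round(st['gripper_width'],1),'j',st['joints'].round(2))
    print('mouth: s',-e[2].round(2),'lat x,y',e[:2].round(2),'rot err deg',np.degrees((RN.inv()*G).as_rotvec()).round(2))
    for r in rows(target(s,ox,oy),RI,n,0,st): print(r)
E
```

```text
[ 3.35007503e-01 -3.15288939e-04  9.42215407e-01] [2.83320901e+01 2.52972189e-02 5.66728888e+01] [-1.78887044e-02 -1.95729950e+01  3.08557450e-03]
```

drive_tool --moves '[[[0,-0.005,0,-0.014,0,0,0],[0,-0.008,0,-0.023,0,0,0],[0,-0.01,0,-0.028,0,0,0],[0,-0.012,0,-0.034,0,0,0],[0,-0.012,0,-0.034,0,0,0],[0,-0.012,0,-0.034,0,0,0]]]'

```text
clock: 18.55
position: [607.6, -297.8, 254.8]
ee_rot: [0.984, 0.024, -0.177, 0.001]
contact_force: [0.0, -0.3, -3.0]
gripper_width: 33.4
```

```bash
python3 n.py 140 12
```

```text
pos [ 607.6 -297.8  254.8] F coax [0.  0.3 3. ] Fw [ 0.  -0.3 -3. ] tau [ 0.01 -1.04  0.02] w 33.4 j [-0.18  0.64  0.43  0.07 -1.7   1.8 ]
mouth: s 122.7 lat x,y [ 28.34 352.11] rot err deg [  1.45 -35.78  -3.35]
[0, -0.0031, -0.0297, 0.0029, -0.0004, 0.052, 0.0053]
[0, -0.0034, -0.0297, 0.0028, -0.0004, 0.052, 0.0053]
[0, -0.0037, -0.0297, 0.0026, -0.0004, 0.052, 0.0053]
[0, -0.0039, -0.0297, 0.0024, -0.0004, 0.052, 0.0053]
[0, -0.0042, -0.0296, 0.0021, -0.0004, 0.052, 0.0053]
[0, -0.0045, -0.0296, 0.0019, -0.0004, 0.052, 0.0053]
[0, -0.0047, -0.0296, 0.0017, -0.0004, 0.052, 0.0053]
[0, -0.005, -0.0296, 0.0014, -0.0004, 0.052, 0.0053]
[0, -0.0052, -0.0295, 0.0011, -0.0004, 0.052, 0.0053]
[0, -0.0054, -0.0295, 0.0008, -0.0004, 0.052, 0.0053]
[0, -0.0056, -0.0295, 0.0005, -0.0004, 0.052, 0.0053]
[0, -0.0058, -0.0294, 0.0002, -0.0004, 0.052, 0.0053]
```

drive_tool --moves '[[[0,-0.003,-0.03,0.003,0,0.052,0.005],[0,-0.0034,-0.03,0.003,0,0.052,0.005],[0,-0.0037,-0.03,0.0026,0,0.052,0.005],[0,-0.004,-0.03,0.0024,0,0.052,0.005],[0,-0.0042,-0.03,0.002,0,0.052,0.005],[0,-0.0045,-0.03,0.002,0,0.052,0.005],[0,-0.0047,-0.03,0.0017,0,0.052,0.005],[0,-0.005,-0.03,0.0014,0,0.052,0.005],[0,-0.0052,-0.03,0.001,0,0.052,0.005],[0,-0.0054,-0.03,0.001,0,0.052,0.005],[0,-0.0056,-0.03,0.0005,0,0.052,0.005],[0,-0.0058,-0.03,0,0,0.052,0.005],[0,0,-0.015,0,0,0,0],[0,0,0,0,0,0,0]]]'

```text
clock: 19.95
position: [534.4, 84.2, 250.4]
ee_rot: [0.989, -0.008, 0.148, 0.001]
contact_force: [-0.3, 0.6, -2.5]
gripper_width: 33.1
```

```bash
python3 n.py 90 3
python3 - <<'E'
from h import *
snap('wrist','w9')
E
```

```text
pos [534.4  84.2 250.4] F coax [-1.7 -0.6  1.8] Fw [-0.3  0.6 -2.5] tau [ 0.03  0.82 -0.02] w 33.1 j [ 0.54  0.09 -0.46  0.22 -0.78  0.88]
mouth: s 157.14 lat x,y [  1.36 -27.86] rot err deg [-0.07  1.62  0.11]
[0, 0.007, 0.0093, 0.0212, 0.0002, -0.0095, -0.0007]
[0, 0.0072, 0.0093, 0.0211, 0.0002, -0.0095, -0.0007]
[0, 0.0074, 0.0093, 0.021, 0.0002, -0.0095, -0.0007]
```

View pics/w9.png

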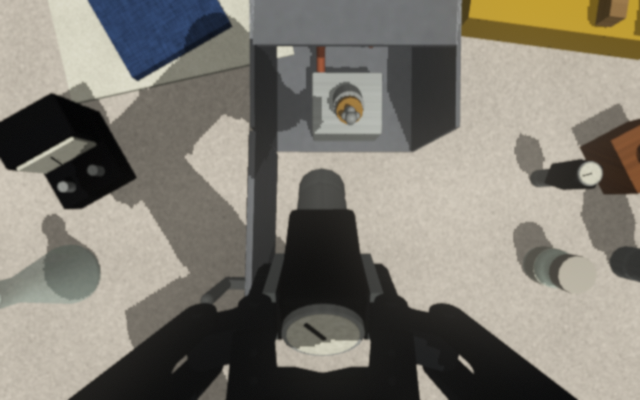

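Run:
```python
from h import *
for tag in ('w1','w9'):
    im,d,st=load(tag); P=cloud('wrist',d,st)
    hsv=cv2.cvtColor(im,cv2.COLOR_RGB2HSV); m=(hsv[...,0]>12)&(hsv[...,0]<28)&(hsv[...,1]>110)
    near=np.linalg.norm(np.nan_to_num(P)-[655,55,90],axis=-1)<40; m&=near
    X=P[m]; X=X[np.isfinite(X[:,0])]
    C=(X-O)@RN.as_matrix()  # coax axes: x,y lateral, -z along nipple
    s=-C[:,2]; print(tag,m.sum(),'brass s',np.percentile(s,[5,50,95]).round(1),'x rng',np.percentile(C[:,0],[1,99]).round(1),'y rng',np.percentile(C[:,1],[1,99]).round(1))
    # stem/tip pts
    Y=P[near&(np.isfinite(P[...,0]))]; c=(Y-O)@RN.as_matrix(); t=(-c[:,2]>24)&(np.hypot(c[:,0],c[:,1])<16); q=c[t]; print(' stem',t.sum(),'max s',(-q[:,2]).max().round(1),'x',np.percentile(q[:,0],[2,50,98]).round(1),'y',np.percentile(q[:,1],[2,50,98]).round(1))
    t2=(-c[:,2]>31)&(np.hypot(c[:,0],c[:,1])<16); q=c[t2]; print(' tip', t2.sum(), q.mean(0).round(1), 'y',q[:,1].min().round(1),q[:,1].max().round(1))
    c_=cv2.resize(im[60:150,300:400] if tag=='w9' else im[50:120,290:370],None,fx=6,fy=6,interpolation=cv2.INTER_CUBIC); cv2.imwrite(f'pics/{tag}n.png',c_[...,::-1])
```

```text
w1 269 brass s [ 7.7 13.6 14.9] x rng [-2.9 15.5] y rng [-12.4  12.3]
 stem 183 max s 38.6 x [-1.6  4.3 10.3] y [-7.8  0.1  8.2]
 tip 95 [  3.1   0.  -35.5] y -5.6 5.8
w9 276 brass s [10.6 13.6 14.9] x rng [-7.9 14.6] y rng [-12.6  12. ]
 stem 225 max s 39.6 x [-5.   3.3  9.6] y [-8.2 -0.7  8.2]
 tip 123 [  2.3  -0.3 -35.7] y -5.6 5.4
```

View pics/w9n.png

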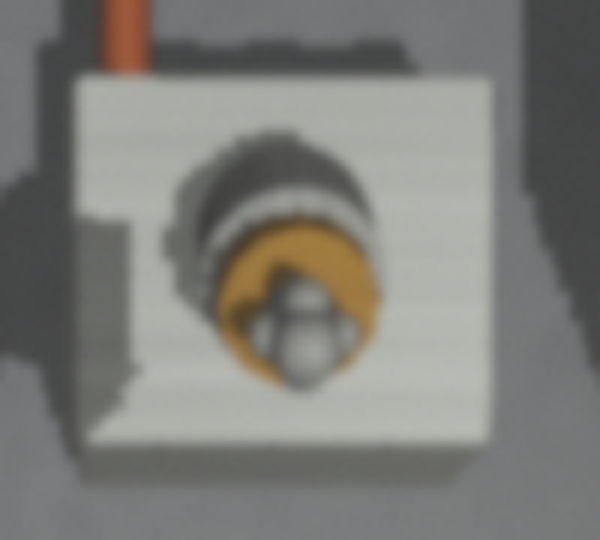

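Run:
```python
from n import *
im,d,st=load('w9'); P=cloud('wrist',d,st); M,G=mouthpose(st)
C=(P-M)@G.as_matrix()
for v in range(172,300,8): print(v,[C[v,u].round(1).tolist() for u in (312,322,332)])
q=C[170:210,290:355].reshape(-1,3); q=q[np.isfinite(q[:,0])&(np.abs(q[:,2])<42)&(np.hypot(q[:,0],q[:,1])<25)]
# circle fit of barrel
A=np.c_[2*q[:,0],2*q[:,1],np.ones(len(q))]; b=(q[:,:2]**2).sum(1); s=np.linalg.lstsq(A,b,rcond=None)[0]; print('barrel axis',s[:2],'r',np.sqrt(s[2]+s[0]**2+s[1]**2),len(q))
# fixed r=15
f=least=__import__('scipy.optimize',fromlist=['x']).least_squares(lambda p:np.hypot(q[:,0]-p[0],q[:,1]-p[1])-15,[0,0],loss='soft_l1'); print(f.x)
for a,b in((-8,0),(-16,-8),(-26,-18),(-40,-28)):
    k=q[(q[:,2]>a)&(q[:,2]<b)]
    if len(k)>10: print(a,b,len(k),__import__('scipy.optimize',fromlist=['x']).least_squares(lambda p:np.hypot(k[:,0]-p[0],k[:,1]-p[1])-15,[0,0],loss='soft_l1').x.round(2))
```

```text
172 [[13.7, -6.1, -3.8], [14.3, 0.1, -4.7], [12.7, 6.3, -2.3]]
180 [[12.9, -5.9, -11.7], [13.5, 0.1, -12.6], [12.6, 6.1, -11.2]]
188 [[13.2, -5.7, -20.6], [13.8, 0.1, -21.4], [12.7, 5.9, -19.8]]
196 [[13.2, -5.5, -28.4], [14.3, 0.1, -30.0], [13.3, 5.7, -28.5]]
204 [[13.4, -5.3, -36.0], [14.6, 0.1, -37.6], [13.3, 5.5, -36.0]]
212 [[16.2, -4.9, -46.4], [16.7, 0.1, -47.1], [16.6, 5.2, -46.9]]
220 [[16.2, -4.8, -52.6], [16.2, 0.1, -52.7], [16.0, 5.1, -52.4]]
228 [[16.1, -4.6, -58.5], [16.8, 0.2, -59.2], [15.8, 4.9, -58.1]]
236 [[16.1, -4.5, -64.1], [16.0, 0.2, -63.9], [16.6, 4.8, -64.5]]
244 [[16.2, -4.3, -69.4], [16.5, 0.2, -69.7], [16.6, 4.6, -69.8]]
252 [[15.8, -4.2, -73.9], [15.5, 0.2, -73.6], [16.5, 4.5, -74.6]]
260 [[16.3, -4.1, -79.1], [16.3, 0.2, -79.1], [15.8, 4.5, -78.6]]
268 [[15.2, -4.0, -82.5], [16.1, 0.2, -83.3], [16.8, 4.3, -83.9]]
276 [[16.4, -3.8, -87.7], [16.2, 0.2, -87.6], [16.4, 4.2, -87.8]]
284 [[16.8, -3.7, -92.1], [17.4, 0.2, -92.5], [15.8, 4.2, -91.2]]
292 [[17.7, -3.6, -96.5], [16.8, 0.2, -95.8], [17.1, 4.0, -96.1]]
barrel axis [-0.25286823 -0.20464642] r 14.40224676986958 1718
[-0.94928222 -0.19713691]
-8 0 271 [-0.8  -0.33]
-16 -8 384 [-1.21 -0.28]
-26 -18 351 [-0.89 -0.15]
-40 -28 526 [-0.88 -0.07]
```

The barrel's axis is parallel to the assumed axis and 0.85 mm off in x, so I correct the transform. The nipple position agrees with the cabinet frame to about 1 mm. I approach to s=60.

```bash
python3 - <<'E'
from h import *
g=dict(np.load('grip.npz')); g['m']=g['m']+R.from_quat(g['D']).inv().apply([-.85,-.2,0]); np.savez('grip.npz',**g)
E
python3 n.py 75 5 0.5 0
```

```text
pos [534.1  83.3 250.1] F coax [-3.   0.   1.1] Fw [-1.7 -0.  -2.7] tau [-0.06  0.96 -0.  ] w 33.2 j [ 0.54  0.09 -0.46  0.22 -0.78  0.88]
mouth: s 157.08 lat x,y [  0.07 -27.1 ] rot err deg [-0.12  1.57  0.17]
[0, 0.0055, 0.0054, 0.0154, 0.0002, -0.0055, -0.0007]
[0, 0.0056, 0.0054, 0.0154, 0.0002, -0.0055, -0.0007]
[0, 0.0056, 0.0054, 0.0154, 0.0002, -0.0055, -0.0007]
[0, 0.0057, 0.0054, 0.0154, 0.0002, -0.0055, -0.0007]
[0, 0.0058, 0.0054, 0.0153, 0.0002, -0.0055, -0.0007]
```

drive_tool --moves '[[[0,0.0055,0.0055,0.0154,0,-0.0055,0],[0,0.0055,0.0055,0.0154,0,-0.0055,0],[0,0.0055,0.0055,0.0154,0,-0.0055,0],[0,0.0057,0.0055,0.0154,0,-0.0055,0],[0,0.0058,0.0055,0.0153,0,-0.0055,0],[0,0,0,0,0,0,0]]]'

```text
clock: 20.6
position: [585.5, 46.0, 176.9]
ee_rot: [0.991, -0.014, 0.13, 0.003]
contact_force: [0.1, -0.4, -2.6]
gripper_width: 33.5
```

```bash
python3 n.py 60 1 0.5 0
```

```text
pos [585.5  46.  176.9] F coax [-1.4  0.4  2.2] Fw [ 0.1 -0.4 -2.6] tau [0.02 0.81 0.04] w 33.5 j [ 0.41  0.25 -0.43  0.18 -0.66  1.  ]
mouth: s 67.0 lat x,y [-1.64  9.95] rot err deg [-0.54 -0.52  0.56]
[0, 0.0038, -0.0094, 0.006, 0.0056, 0.009, -0.0123]
```

drive_tool --moves '[[[0,0.003,-0.009,0.005,0.0056,0.009,-0.012],[0,0,0,0,0,0,0]]]'

```text
clock: 20.8
position: [590.9, 53.1, 170.8]
ee_rot: [0.991, -0.009, 0.133, 0.002]
contact_force: [-0.4, 0.4, -1.9]
gripper_width: 33.4
```

```bash
python3 n.py 58 1 0.5 0
```

```text
pos [590.9  53.1 170.8] F coax [-1.4 -0.3  1.3] Fw [-0.4  0.4 -1.9] tau [ 0.02  0.8  -0.  ] w 33.4 j [ 0.42  0.27 -0.43  0.19 -0.64  1.  ]
mouth: s 59.04 lat x,y [-0.45  2.38] rot err deg [-0.16 -0.12  0.12]
[0, 0.0011, -0.0022, 0.0007, 0.0019, 0.002, -0.0029]
```

drive_tool --moves '[[[0,0.001,-0.002,0,0.0019,0.002,-0.003],[0,0,0,0,0,0,0]]]'

```text
clock: 21.0
position: [592.0, 55.4, 171.4]
ee_rot: [0.991, -0.007, 0.135, 0.001]
contact_force: [0.1, 0.3, -2.3]
gripper_width: 33.1
```

```bash
python3 n.py 50 1 0.5 0
python3 - <<'E'
from n import *
im,d,st=snap('wrist','w10'); P=cloud('wrist',d,st); M,G=mouthpose(st)
C=(P-M)@G.as_matrix(); q=C[100:260,270:380].reshape(-1,3); q=q[np.isfinite(q[:,0])&(q[:,2]>-40)&(q[:,2]<-1)&(np.hypot(q[:,0],q[:,1])<20)]
from scipy.optimize import least_squares
print('barrel',len(q),least_squares(lambda p:np.hypot(q[:,0]-p[0],q[:,1]-p[1])-15,[0,0],loss='soft_l1').x.round(2))
c=(P-O)@RN.as_matrix(); hsv=cv2.cvtColor(im,cv2.COLOR_RGB2HSV); m=(hsv[...,0]>12)&(hsv[...,0]<28)&(hsv[...,1]>110)&(np.linalg.norm(np.nan_to_num(P)-[655,55,90],axis=-1)<40)
k=c[m]; print('brass',m.sum(),'s',np.percentile(-k[:,2],[5,50,95]).round(1),'x',np.percentile(k[:,0],[1,99]).round(1),'y',np.percentile(k[:,1],[1,99]).round(1))
cv2.imwrite('pics/w10c.png',cv2.resize(im[100:250,230:430],None,fx=4,fy=4,interpolation=cv2.INTER_CUBIC)[...,::-1])
E
```

```text
pos [592.   55.4 171.4] F coax [-1.2 -0.3  1.9] Fw [ 0.1  0.3 -2.3] tau [ 0.02  0.77 -0.02] w 33.1 j [ 0.42  0.27 -0.43  0.19 -0.64  1.  ]
mouth: s 58.94 lat x,y [ 1.04 -0.2 ] rot err deg [ 0.04  0.04 -0.04]
[0, 0.0025, 0.0002, 0.0086, -0.0003, -0.0007, 0.0009]
barrel 1669 [-0.11 -0.01]
brass 490 s [ 8.8 13.7 14.8] x [-2.6 14.8] y [-12.3  12.1]
```

View pics/w10c.png

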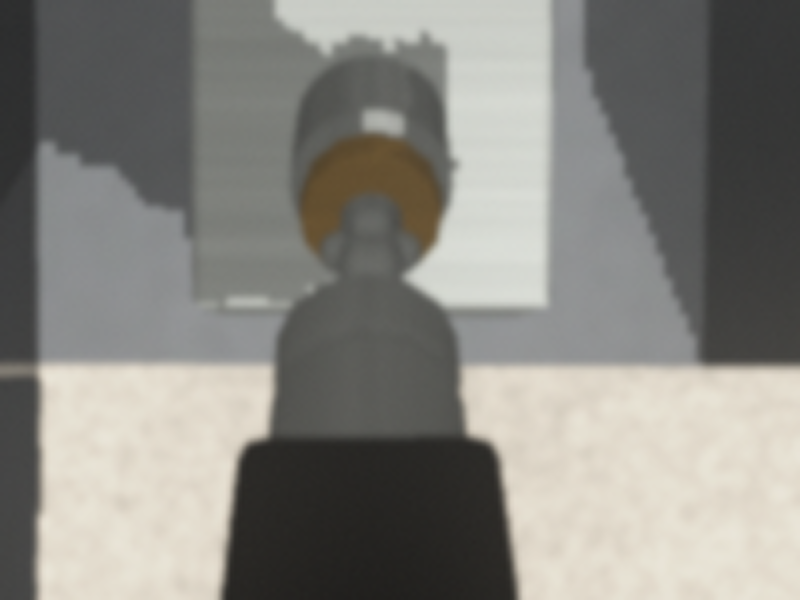

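The gauge at crop column 368 and the nipple at 372 line up, and the lateral error is under 0.6 mm. I move in along the gauge's axis.

drive_tool --moves '[[[0,0.002,0,0.007,0,0,0],[0,0.0025,0,0.0075,0,0,0],[0,0,0,0,0,0,0]]]'

```text
clock: 21.35
position: [600.8, 56.0, 159.2]
ee_rot: [0.991, -0.006, 0.136, 0.0]
contact_force: [-0.6, -0.4, -2.6]
gripper_width: 33.2
```

```bash
python3 n.py 38 1 0.6 0
```

```text
pos [600.8  56.  159.2] F coax [-2.   0.4  1.8] Fw [-0.6 -0.4 -2.6] tau [-0.03  0.82  0.  ] w 33.2 j [ 0.41  0.29 -0.43  0.19 -0.61  1.  ]
mouth: s 43.87 lat x,y [ 1.34 -1.08] rot err deg [ 0.13  0.18 -0.07]
[0, 0.0014, 0.0009, 0.0057, -0.0018, -0.0032, 0.0019]
```

drive_tool --moves '[[[0,0.0014,0.001,0.006,-0.002,-0.003,0.002],[0,0.002,0,0.006,0,-0.001,0],[0,0,0,0,0,0,0]]]'

```text
clock: 21.65
position: [607.9, 54.9, 147.3]
ee_rot: [0.991, -0.007, 0.133, 0.001]
contact_force: [0.5, -0.3, -2.6]
gripper_width: 33.5
```

```bash
python3 n.py 25 1 0.6 0
```

```text
pos [607.9  54.9 147.3] F coax [-1.1  0.3  2.4] Fw [ 0.5 -0.3 -2.6] tau [0.01 0.8  0.  ] w 33.5 j [ 0.4   0.32 -0.42  0.2  -0.59  1.  ]
mouth: s 30.02 lat x,y [0.02 0.18] rot err deg [-0.04 -0.09 -0.  ]
[0, 0.0021, -0.0001, 0.0046, 0.0006, 0.0016, -0.0002]
```

drive_tool --moves '[[[0,0.0015,0,0.0035,0.0006,0.0016,0],[0,0.0012,0,0.0035,0,0,0],[0,0,0,0,0,0,0]]]'

```text
clock: 21.95
position: [612.9, 54.7, 140.5]
ee_rot: [0.991, -0.007, 0.134, 0.001]
contact_force: [0.2, -0.1, -3.1]
gripper_width: 33.2
```

```bash
python3 n.py 16 1 0.6 0
```

```text
pos [612.9  54.7 140.5] F coax [-1.6  0.1  2.7] Fw [ 0.2 -0.1 -3.1] tau [ 0.02  0.8  -0.08] w 33.2 j [ 0.4   0.33 -0.42  0.2  -0.58  1.  ]
mouth: s 21.61 lat x,y [0.3  0.27] rot err deg [-0.02 -0.01  0.01]
[0, 0.0022, -0.0003, 0.0052, 0.0002, 0.0001, -0.0002]
```

drive_tool --moves '[[[0,0.0013,0,0.0038,0,0,0],[0,0.0013,0,0.0038,0,0,0]]]'

```text
clock: 22.15
position: [616.9, 54.3, 135.4]
ee_rot: [0.991, -0.007, 0.134, 0.002]
contact_force: [-1.6, 1.2, -0.2]
gripper_width: 33.1
```

```bash
python3 n.py 10 1 0.6 0
```

```text
pos [616.9  54.3 135.4] F coax [-1.5 -1.1 -0.8] Fw [-1.6  1.2 -0.2] tau [0.25 1.31 0.04] w 33.1 j [ 0.4   0.35 -0.42  0.2  -0.57  1.  ]
mouth: s 15.13 lat x,y [0.68 0.58] rot err deg [-0.05 -0.01 -0.02]
[0, 0.0016, -0.0005, 0.0049, 0.0009, 0.0002, -0.0]
```

drive_tool --moves '[[[0,0.0013,0,0.004,0.0005,0,0],[0,0.0015,0,0.0045,0,0,0]]]'

```text
clock: 22.35
position: [621.6, 54.3, 128.5]
ee_rot: [0.991, -0.007, 0.134, 0.001]
contact_force: [-5.8, 1.5, 5.4]
gripper_width: 33.4
```

```bash
python3 n.py 6 1 0.6 0
```

```text
pos [621.6  54.3 128.5] F coax [-1.7 -1.4 -7.7] Fw [-5.8  1.5  5.4] tau [0.21 1.94 0.01] w 33.4 j [ 0.39  0.36 -0.42  0.2  -0.55  1.  ]
mouth: s 6.85 lat x,y [0.62 0.49] rot err deg [-0.02 -0.   -0.01]
[0, 0.0003, -0.0005, 0.0008, 0.0004, 0.0, 0.0001]
```

The reaction is 10.4 N at s=6.9, which matches the collar spring, and it has snapped on. I push on to the stop.

drive_tool --moves '[[[0,0.0012,0,0.0035,0,0,0],[0,0.0012,0,0.0035,0,0,0],[0,0.0012,0,0.0035,0,0,0]]]'

```text
clock: 22.65
position: [624.3, 54.2, 125.6]
ee_rot: [0.991, -0.007, 0.133, 0.003]
contact_force: [-27.8, 6.7, 29.5]
gripper_width: 33.6
```

```bash
python3 n.py 2 1 0.6 0
```

```text
pos [624.3  54.2 125.6] F coax [ -6.   -6.2 -40.2] Fw [-27.8   6.7  29.5] tau [2.12 6.02 0.67] w 33.6 j [ 0.39  0.37 -0.41  0.21 -0.55  1.  ]
mouth: s 2.85 lat x,y [0.93 0.73] rot err deg [-0.16 -0.2  -0.16]
[0, -0.0002, -0.0006, 0.001, 0.0035, 0.0034, 0.0016]
```

The reaction jumped to about 43 N at the stop. I ease the push to a moderate level and check that it holds.

drive_tool --moves '[[[0,0.0004,-0.0003,0.0015,0.002,0.002,0.001],[0,0.0005,0,0.0015,0,0,0],[0,0.0005,0,0.0015,0,0,0]]]'

```text
clock: 22.95
position: [623.9, 54.3, 125.7]
ee_rot: [0.991, -0.007, 0.133, 0.003]
contact_force: [-11.0, 1.6, 9.0]
gripper_width: 33.5
```

```bash
python3 n.py 2 1 0.6 0
python3 - <<'E'
from n import *
im,d,st=snap('wrist','w11'); cv2.imwrite('pics/w11c.png',cv2.resize(im[80:280,210:450],None,fx=3.2,fy=3.0)[...,::-1])
im,d,_=snap('scene','s11'); cv2.imwrite('pics/s11c.png',cv2.resize(im[130:310,220:420],None,fx=3.3,fy=3.3,interpolation=cv2.INTER_CUBIC)[...,::-1])
im,d,st=load('w11'); P=cloud('wrist',d,st); M,G=mouthpose(st)
C=(P-M)@G.as_matrix(); q=C[100:260,270:380].reshape(-1,3); q=q[np.isfinite(q[:,0])&(q[:,2]>-40)&(q[:,2]<-5)&(np.hypot(q[:,0],q[:,1])<20)]
from scipy.optimize import least_squares
for a,b in((-20,-5),(-40,-22)):
    k=q[(q[:,2]>a)&(q[:,2]<b)]; print('barrel',len(k),least_squares(lambda p:np.hypot(k[:,0]-p[0],k[:,1]-p[1])-15,[0,0],loss='soft_l1').x.round(2))
c=(P-O)@RN.as_matrix(); k=np.linspace(0,0,1)
# body lower shoulder step at 42mm along centre column
for v in range(90,250,6): print(v,c[v,322].round(1),im[v,322])
E
```

```text
pos [623.9  54.3 125.7] F coax [ -3.9  -1.4 -13.7] Fw [-11.    1.6   9. ] tau [0.7  2.8  0.16] w 33.5 j [ 0.39  0.37 -0.41  0.21 -0.55  1.  ]
mouth: s 3.21 lat x,y [0.69 0.58] rot err deg [-0.13 -0.17 -0.11]
[0, 0.0002, -0.0005, 0.0012, 0.0028, 0.0029, 0.0011]
barrel 610 [-0.36 -0.09]
barrel 818 [-0.1   0.03]
90 [ 71.8   0.7 -28. ] [168 169 172]
96 [ 70.    0.7 -30.5] [168 170 172]
102 [ 68.1   0.7 -33. ] [167 170 172]
108 [ 65.3   0.7 -32.8] [116 117 119]
114 [12.   0.9 94.8] [105 108 108]
120 [ 7.5  0.9 92.5] [106 108 109]
126 [22.3  0.8 45.8] [229 231 227]
132 [18.7  0.8 43.2] [184 187 181]
138 [14.8  0.8 41.4] [146 149 144]
144 [17.1  0.8 27.2] [112 113 110]
150 [17.1  0.8 18.2] [105 106 102]
156 [17.4  0.8  9.4] [106 106 103]
162 [17.   0.8  2.3] [107 108 105]
168 [13.6  0.8  0.5] [108 100  85]
174 [15.4  0.8 -9.5] [107 108 104]
180 [ 15.5   0.8 -16.4] [109 110 107]
186 [ 16.4   0.8 -24. ] [105 106 102]
192 [ 15.3   0.8 -28.5] [106 106 103]
198 [ 16.4   0.8 -35.6] [106 106 103]
204 [ 16.1   0.8 -40.6] [105 106 102]
210 [ 18.1   0.8 -48.3] [52 51 49]
216 [ 18.3   0.8 -53.2] [40 40 38]
222 [ 18.4   0.8 -58. ] [39 38 37]
228 [ 18.4   0.8 -62.3] [40 39 38]
234 [ 18.3   0.8 -66.3] [38 37 35]
240 [ 16.9   0.8 -68.9] [38 37 35]
246 [ 17.7   0.8 -73.5] [37 37 35]
```

View pics/w11c.png

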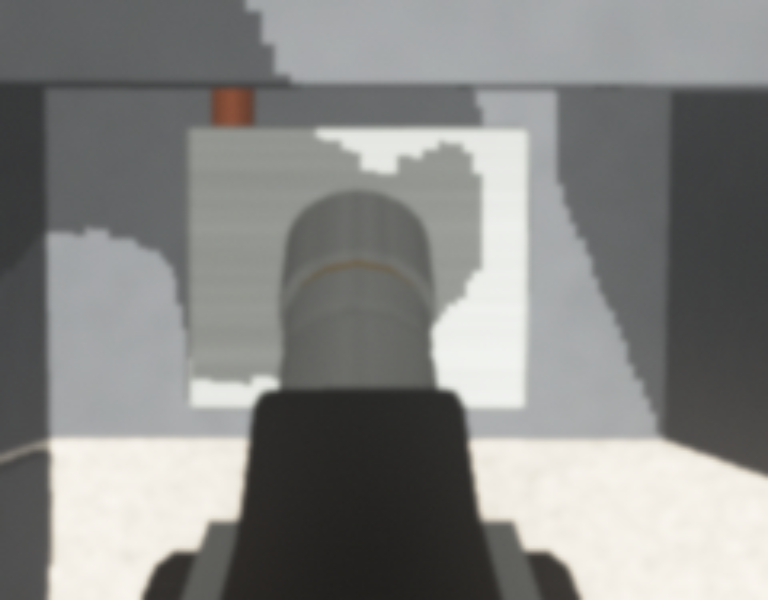

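View pics/s11c.png

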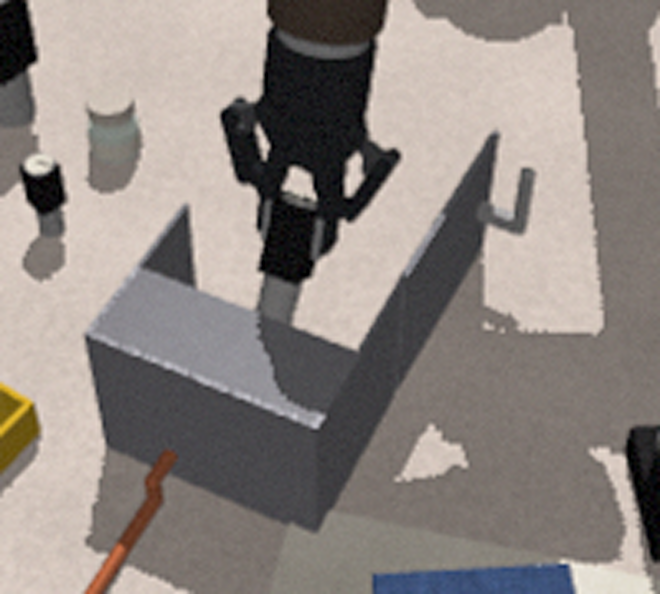

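Only a sliver of brass is still visible between mouth and base, at crop (355,265). The force has fallen to about 16 N, close to the spring's 13 N, so I set a firmer steady push.

drive_tool --moves '[[[0,0.001,0,0.0027,0,0,0],[0,0.001,0,0.0027,0,0,0],[0,0.001,0,0.0027,0,0,0]]]'

```text
clock: 23.35
position: [624.2, 54.4, 125.8]
ee_rot: [0.991, -0.007, 0.131, 0.004]
contact_force: [-18.0, 3.3, 18.8]
gripper_width: 33.6
```

```bash
python3 n.py 2 1 0.6 0
python3 - <<'E'
from n import *
for i in range(10): arm.get_image('top')
E
python3 n.py 2 1 0.6 0
```

```text
pos [624.2  54.4 125.8] F coax [ -4.2  -2.9 -25.7] Fw [-18.    3.3  18.8] tau [1.24 4.32 0.37] w 33.6 j [ 0.39  0.37 -0.41  0.21 -0.56  1.  ]
mouth: s 3.04 lat x,y [0.8  0.65] rot err deg [-0.25 -0.37 -0.22]
[0, -0.0002, -0.0004, 0.0012, 0.0054, 0.0065, 0.0022]
pos [624.2  54.3 125.8] F coax [ -4.1  -3.4 -25.5] Fw [-17.8   3.8  18.6] tau [1.31 4.38 0.34] w 33.4 j [ 0.39  0.37 -0.41  0.21 -0.56  1.  ]
mouth: s 3.03 lat x,y [0.8  0.66] rot err deg [-0.24 -0.37 -0.22]
[0, -0.0002, -0.0004, 0.0012, 0.0053, 0.0064, 0.0023]
```

The push holds at about 28 N for 0.5 s with no motion, and s moves only 3.2→3.0→2.85 mm across 16→28→43 N, so it is on the stop. Last check: the door and the bystanders.

Run:
```python
from h import *
im,d,st=snap('top','t12'); a,_,_=load('top0')
df=cv2.absdiff(im,a).max(2); 
P=cloud('top',d); m=(abs(P[...,2]-140)<5)&(P[...,0]<622)&(P[...,0]>430)&(P[...,1]>110)&(P[...,1]<180)
v,u=np.where(m); X=onz('top',u,v,140.)[:,:2].astype(np.float32); print(m.sum(), X.min(0),X.max(0)); vx,vy,x0,y0=cv2.fitLine(X,cv2.DIST_HUBER,0,.01,.01).ravel(); print('door dir deg',np.degrees(np.arctan2(vy,vx)),x0,y0)
im2,_,_=load('s11'); b,_,_=load('scene0')
cv2.imwrite('pics/cmp.png',np.vstack([b[120:330,120:480],im2[120:330,120:480]])[...,::-1])
```

```text
37 [455.21786 147.06355] [493.41595 152.40755]
door dir deg -1.0672069 473.25067 149.89217
```

View pics/cmp.png

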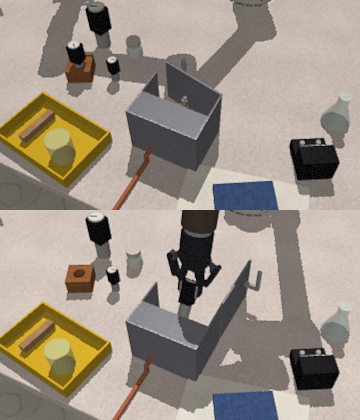

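The jar, meter, flask and look-alikes are where they were, and the door is about square to the cabinet front. I hand it in.

Run:
```python
from h import *
st=arm.read_state(); print(st['clock'],st['contact_force'].round(1),st['gripper_width']); print(arm.job_done())
```

```text
23.9 [-18.6   4.8  19.3] 32.82569759166011
the job is handed in; nothing more can be done
None
```

I opened the cabinet door by its handle to about a right angle, snapped the middle-sized gauge onto the nipple and pushed the collar to its stop. I handed the job in at 23.9 s, still gripping and pushing; no verdict is reported.

- **Regrip:** Held in line with the tool, the gauge could not reach the tilted nipple, because joint 5 ran onto its −0.16 rad limit. I put the gauge back in its stand, gripped it again with the tool pitched 20°, and then went in along the nipple's axis. So the gauge left the stand twice.
- **Collar:** The reaction followed the collar spring (10 N with 2–4 mm to go), then rose sharply. Between 16 and 43 N the mouth moved only about 0.4 mm, so it is on the stop. I ended on a steady push of about 28 N, which held still for 0.5 s. The alignment error was under 0.5°.
- **Disagreement:** The mouth read 3.0 mm from the nipple's origin at the stop, where 4 mm was expected. The 1 mm difference fits the camera calibration error.
- **Forces:** The push reached about 43 N for a moment when the collar hit its stop. That load went through the held gauge, not the gripper's body.
- **Door and bystanders:** The door reads 90° by the arm and about 92° from the top camera. In the last scene picture the jar, meter and flask have not moved.

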